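# Fit the radius leaves to the frame corner samples

## Robot

A 7-joint arm with a two-finger parallel gripper is mounted at the origin on a cart in front of the work surface, level with it; the furniture and walls round the work are solid. World frame = base frame: x ahead of the robot, y to its left, z up, the work surface at z = 0. Lengths are in m, angles in degrees, forces in N, time in s.
With the tool pointing down it reaches from about 0.425 to 0.875 m from the base axis. Payload 4.7 kg.
Tool frame: the origin (TCP) lies at the very end of the fingers, on their centre line; the grasp point (between the pads) lies 19 mm behind it; z points along the fingers, x is the direction in which the jaws open and shut, and the axes are right-handed (so a half turn about z gives the same grasp; the last joint's range is limited). The gripper opens to 87 mm and grips with 3 to 60 N. Pads are 19 mm wide; open, the fingers measure 117 mm over their backs; the gripper's body (75 mm by 190 mm) begins 51 mm behind the grasp point.
Start: joints at [-64.853, 18.392, -4.016, 83.108, 1.295, 78.541, -3.26], TCP at [0.268, 0.592, 0.197] pointing down, gripper open.
Joint ranges: [-163.93, 163.93], [-17.29, 119.83], [-79.2, 71.16], [3.27, 140.29], [-89.18, 269.18], [5.43, 117.66], [-154.24, 154.24]. Speed limits (degrees/s): [147.25, 147.25, 180, 180, 180, 180, 180].

## Interface

Orientations are given as a 3x3 rotation matrix whose columns are the frame's x, y, z axes.
In Python, from bench import r, cams, workorder, search_frame gives the robot as it stands. The module is installed in compiled form; this text tells all that it offers.
- The arm moves only by the tool servo_tool, never from a script. Its argument "steps" is a list of rows, each an object of numbers: "claw": the finger opening in mm, from 0 to 87; "dx", "dy", "dz": the shift along the tool's x, y, z scaled (see below); "wx", "wy", "wz": the turn, a rotation vector about the tool's x, y, z scaled (see below). In form: [{"claw": .., "dx": .., "dy": .., "dz": .., "wx": .., "wy": .., "wz": ..}, ...]. A call has 1 to 10 rows; each row is the pose to reach, as a shift and turn from the pose measured when the call began, along the tool's axes at that moment, turning the shorter way round; what a row does not reach only later rows make up. The controller multiplies each number of a shift by 0.25 m and each number of a turn by pi rad. A row lasts 1/12 s, in which the tool goes at most 41.7 mm and 7.16 degrees, less where a joint would pass 70% of its speed; a pose out of reach is approached as far as the arm can. A call with a number of a shift or a turn outside -1 to 1 is refused whole. A call with a gripper value outside its range is refused whole. The fingers move at their own pace and stop on an object; the grip force is fixed at half the most. Time passes only in rows, so rows that repeat a pose let the fingers close. It gives the time, the measured TCP pose, the force and the opening at its end, in the units of the state.
- r.get_obs(): the state, without advancing time (a new reading comes with each control period).
- cams.get_image(name): name is "scene" or "side" or "wrist"; returns a dict with "image" (400x640x3 uint8, red, green, blue), "mtx" (3x3 intrinsics, pixels), "rvec" (rotation vector, rad) and "tvec" (3), from world to camera coordinates, as OpenCV has them. Camera axes: x right, y down, z forward; pixel columns grow to the right and rows downward; lengths in m; the calibration is good to about 2 mm. A picture is of the moment at which its call begins. There is no depth.
- workorder.finish_job(): hands the job in, once; it reports no verdict.
Trained networks look in a picture, given as the dict that the camera call returned (one of the last four; its "shot" number tells which), for a name from the list of things; names that differ only in an ending like _2 or _b are one class to them, and where a whole thing is asked for, a point or a joint stands for the part that bears it (a point fixed in the world has none). Each returns a list of dicts, best first, with "score" (0 to 1); they miss things now and then, are a little off and sometimes report something else, mostly with a low value. They report only what shows in the picture. A call takes as long as a camera call.
- search_frame(picture, target): "uv" ([column, row] in pixels, amid what is visible of it).
The state is a dict: "time_s": time; "q": joint angles; "qvel": joint speeds; "effort": joint torques, N m; "eef_pos": TCP position; "orientation": TCP orientation; "force": force on the tool from outside, world axes, zero at the start; "moment": the same for the moment, N m; "gripper_width": finger opening in m.
Only numpy, scipy, OpenCV 4.12 (cv2) and the standard library are available. Lean on these libraries where they do the work, as an engineer would, in place of code of your own. Each camera call takes 0.05 s, during which the arm holds its last target. There are 200 camera calls.

## Task

Check the two frame corner samples with the radius leaves. First set the hollow leaf that fits the oak sample's rounded corner down over that corner, in the middle and square to it, and keep it pressed home from above, gently, with about 6 to 15 newtons, for a second; then do the same with the round-nosed leaf in the black sample's inside corner. Let go and leave both leaves sitting upright on their samples, snug so that neither rocks, and do not disturb the other goods on the counter.

Things in the scene. Friction and masses are not known exactly. Their poses are not given: they have to be found in the camera images.
- oak_stand: Stand of the oak sample, fixed: grey base 64x64x10 mm. On its post, of UNKNOWN height, an oak frame piece 40 mm long (x), 100 mm across (y), corner up: two slopes at 45 deg, 46 mm long, meeting in an arc of radius 24 mm about an axis along x. That axis is 64 mm above the counter give or take 12 (find by touch; it holds firm). Origin: underside of the base, below the arc's middle; z up.
- black_stand: Stand of the black sample, fixed: grey base 64x64x10 mm. On its post, of UNKNOWN height, a black frame piece 40 mm long (x), 114 mm across (y), open upward as a V, sides at 45 deg, 40 mm long, meeting in a fillet of radius 24 mm about an axis along x. That axis is 86 mm above the counter give or take 12 (find by touch; it holds firm). Origin: underside of the base, below the fillet's middle; z up.
- leaf_hollow_24: Radius leaf with a HOLLOW: loose inverted aluminium V, 20 mm thick (x), 0.15 kg, standing on its feet; arms 16 mm wide, 96 mm across (y); inside arc of radius 24 mm then straight edges 28 mm long at 45 deg; blue grip tab 14 (x) x 30 (y) mm on top, from z 30 to z 80. Origin: arc centre, at first 3 mm above the counter; z up. Home when its origin is on the oak arc's axis.
- leaf_hollow_10: Radius leaf with a HOLLOW: loose inverted aluminium V, 20 mm thick (x), 0.15 kg, standing on its feet; arms 16 mm wide, 76 mm across (y); inside arc of radius 10 mm then straight edges 28 mm long at 45 deg; yellow grip tab 14 (x) x 30 (y) mm on top, from z 16 to z 66. Origin: arc centre, at first 13 mm above the counter; z up. Too tight for the oak; not needed.
- leaf_round_24: Radius leaf with a ROUND nose: loose aluminium plate 20 mm thick (x), 0.15 kg, a 50 mm square standing on its corner, which is rounded to radius 24 mm; straight edges 26 mm long at 45 deg; red grip tab 14 (x) x 30 (y) mm on top, from z 28 to z 80. Origin: the nose arc's centre, at first 35 mm above the counter; x along the thickness, z up. Home when its origin is on the black fillet's axis.
- leaf_rest: Dark wooden rest with an upward V, fixed, 34x84x37 mm, in which the round-nosed leaf stands nose down at the start, its x along the rest's x; origin under its centre.
- eraser: White eraser in a blue sleeve, 48x22x12 mm, lying; origin under its centre. Leave it alone.
- jar_teal: Paint jar with a teal lid, 62 mm across, 72 mm high; origin under its centre. Leave it alone.
- marker_0: Violet marker pen, 134x17x18 mm, lying; origin under its centre. Leave it alone.
- ink_1: Dark square ink bottle, 46x46x57 mm; origin under its centre. Leave it alone.
- masking_tape: Roll of masking tape lying flat, 99 mm across, 24 mm high; origin under its centre. Leave it alone.
- brush_1: Thin paint brush with a red handle, 213x10x11 mm, lying; origin under its centre. Leave it alone.

How it is judged (in metres and radians):
On the way, in this order (a step that is already met when the one before it is completed fails the run):
1. the blue hollow leaf sits over the oak corner and the gripper keeps it pressed on with more than 4 N for 0.6 s (x of leaf_hollow_24 in the frame of oak_stand between -0.012 and 0.012 m and y of leaf_hollow_24 in the frame of oak_stand between -0.003 and 0.003 m and z of leaf_hollow_24 in the frame of oak_stand between 0.049 and 0.08 m and angle between the x axis of leaf_hollow_24 and the x axis of oak_stand, either way round below 0.1 rad and angle between leaf_hollow_24's own z axis and vertical below 0.06 rad and contact force between leaf_hollow_24 and oak_stand above 4 N and contact force between leaf_hollow_24 and the fingers above 1 N), for 0.6 s.
2. the red round leaf sits in the black inside corner and the gripper keeps it pressed on with more than 4 N for 0.6 s (x of leaf_round_24 in the frame of black_stand between -0.012 and 0.012 m and y of leaf_round_24 in the frame of black_stand between -0.003 and 0.003 m and z of leaf_round_24 in the frame of black_stand between 0.071 and 0.102 m and angle between the x axis of leaf_round_24 and the x axis of black_stand, either way round below 0.1 rad and angle between leaf_round_24's own z axis and vertical below 0.06 rad and contact force between leaf_round_24 and black_stand above 4 N and contact force between leaf_round_24 and the fingers above 1 N), for 0.6 s.
At the end, for the whole second after the job is handed in: The blue hollow leaf rests with its weight on the oak corner and the red round leaf in the black corner, both at rest and upright (0.06 rad), square to the sample (0.1 rad), within 12 mm of its middle along x and 3 mm across it (x of leaf_hollow_24 in the frame of oak_stand between -0.012 and 0.012 m and y of leaf_hollow_24 in the frame of oak_stand between -0.003 and 0.003 m and z of leaf_hollow_24 in the frame of oak_stand between 0.049 and 0.08 m and angle between the x axis of leaf_hollow_24 and the x axis of oak_stand, either way round below 0.1 rad and angle between each of leaf_hollow_24, leaf_round_24's own z axis and vertical below 0.06 rad and x of leaf_round_24 in the frame of black_stand between -0.012 and 0.012 m and y of leaf_round_24 in the frame of black_stand between -0.003 and 0.003 m and z of leaf_round_24 in the frame of black_stand between 0.071 and 0.102 m and angle between the x axis of leaf_round_24 and the x axis of black_stand, either way round below 0.1 rad and contact force between leaf_hollow_24 and oak_stand above 0.4 N and contact force between leaf_round_24 and black_stand above 0.4 N and linear speed of each of leaf_hollow_24, leaf_round_24 below 0.01 m/s); the robot touches nothing.
It fails at once if a leaf is pressed against a sample with more than 20 N (contact force between any of leaf_hollow_24, leaf_round_24, leaf_hollow_10 and oak_stand above 20 N or contact force between any of leaf_hollow_24, leaf_round_24, leaf_hollow_10 and black_stand above 20 N).
It fails at once if the eraser, jar, marker, ink bottle, tape or brush is moved more than 15 mm (distance of any of eraser, jar_teal, marker_0, ink_1, masking_tape, brush_1 from where it was at the start of the episode above 0.015 m).
It also fails if it takes over 64 s, if anything falls off the work surface, if the arm or the gripper's body presses on something with over 40 N, if the wrist force passes 120 N, or if a joint passes its speed limit or range.

## Working session

There is one attempt and no reset: what is moved stays moved. The work goes in short steps, Python scripts to look and compute and a tool call to move; the robot and the scene stay as the last step left them, time stands still between calls to the robot, and variables do not carry over. Pictures are saved under pics/ and viewed, about 8 in all and at most 12, crops included, and the job is handed in when it is done.

Besides the shell and the picture viewer there is one more tool, called after ">>>" by a JSON object that holds its "fn" and its "kwargs". servo_tool: Moves the arm, as the interface text tells. Its arguments: {"type":"object","properties":{"steps":{"type":"array"}},"required":["steps"]}

```bash
mkdir -p pics
cat > h.py <<'E'
import numpy as np, cv2
from bench import r, cams, workorder, search_frame
def P(d):
    R=cv2.Rodrigues(np.array(d['rvec'],float))[0]; return np.array(d['mtx'],float),R,np.array(d['tvec'],float).ravel()
def proj(d,X):
    return cv2.projectPoints(np.array(X,float).reshape(-1,3),np.array(d['rvec'],float),np.array(d['tvec'],float),np.array(d['mtx'],float),None)[0].reshape(-1,2)
def ray(d,uv):
    K,R,t=P(d); c=-R.T@t; v=R.T@np.linalg.inv(K)@np.array([uv[0],uv[1],1.]); return c,v/np.linalg.norm(v)
def onz(d,uv,z):
    c,v=ray(d,uv); return c+v*(z-c[2])/v[2]
def tri(rays):
    A=0;b=0
    for c,v in rays:
        M=np.eye(3)-np.outer(v,v); A=A+M; b=b+M@c
    return np.linalg.solve(A,b)
def shot(n,f=None):
    d=cams.get_image(n)
    if f: cv2.imwrite('pics/'+f,d['image'][:,:,::-1])
    return d
E
cat > a.py <<'E'
from h import *
o=r.get_obs(); print({k:np.round(v,3).tolist() for k,v in o.items()})
D={n:shot(n) for n in('scene','side','wrist')}
cv2.imwrite('pics/scene0.png',D['scene']['image'][:,:,::-1]);cv2.imwrite('pics/side0.png',D['side']['image'][:,:,::-1]);cv2.imwrite('pics/wrist0.png',D['wrist']['image'][:,:,::-1])
for n,d in D.items():
    K,R,t=P(d); print(n,np.round(-R.T@t,3),np.round(R[2],3),K[0,0])
    for t in 'oak_stand black_stand leaf_hollow_24 leaf_hollow_10 leaf_round_24 leaf_rest eraser jar_teal marker_0 ink_1 masking_tape brush_1'.split():
        print(' ',t,[(np.round(x['uv']).tolist(),round(x['score'],2),np.round(onz(d,x['uv'],.04),3)[:2].tolist()) for x in search_frame(d,t)[:2]])
E
python3 a.py
```

```text
{'time_s': 0.0, 'q': [-64.853, 18.439, -4.016, 83.176, 1.293, 78.541, -3.261], 'qvel': [-0.061, -0.044, 0.028, 0.109, 0.021, -0.027, -0.014], 'effort': [-0.0, -49.129, -0.404, -31.253, -0.064, 0.044, 0.0], 'eef_pos': [0.268, 0.592, 0.196], 'orientation': [[0.412, 0.911, -0.001], [0.911, -0.412, -0.002], [-0.002, 0.0, -1.0]], 'force': [-0.451, -0.027, 0.895], 'moment': [-0.003, 0.026, -0.016], 'gripper_width': 0.087}
scene [-0.212  0.757  0.708] [ 0.558 -0.683 -0.472] 520.992715261486
  oak_stand [([338.0, 180.0], 0.76, [0.57, -0.261])]
  black_stand [([276.0, 209.0], 0.95, [0.591, -0.036])]
  leaf_hollow_24 [([327.0, 219.0], 0.96, [0.465, -0.082]), ([376.0, 187.0], 0.83, [0.466, -0.293])]
  leaf_hollow_10 [([327.0, 219.0], 0.96, [0.465, -0.082]), ([376.0, 187.0], 0.83, [0.466, -0.293])]
  leaf_round_24 [([273.0, 249.0], 0.89, [0.475, 0.094]), ([270.0, 268.0], 0.6, [0.433, 0.147])]
  leaf_rest [([270.0, 268.0], 0.72, [0.432, 0.146])]
  eraser []
  jar_teal [([210.0, 244.0], 0.83, [0.597, 0.17])]
  marker_0 [([338.0, 252.0], 0.84, [0.36, 0.009]), ([330.0, 221.0], 0.23, [0.454, -0.078])
[... 515 characters left out ...]
55, [0.469, -0.118])]
  leaf_round_24 [([266.0, 159.0], 0.74, [0.47, 0.143])]
  leaf_rest [([270.0, 174.0], 0.73, [0.469, 0.046])]
  eraser [([276.0, 301.0], 0.77, [0.399, -0.488])]
  jar_teal [([300.0, 148.0], 0.78, [0.592, 0.193])]
  marker_0 [([245.0, 197.0], 0.54, [0.382, -0.066])]
  ink_1 [([330.0, 299.0], 0.65, [0.509, -0.509])]
  masking_tape [([303.0, 351.0], 0.97, [0.427, -0.628])]
  brush_1 [([395.0, 246.0], 0.65, [0.708, -0.371])]
wrist [0.206 0.621 0.383] [ 0.229 -0.106 -0.968] 301.7404507736925
  oak_stand []
  black_stand []
  leaf_hollow_24 []
  leaf_hollow_10 []
  leaf_round_24 []
  leaf_rest []
  eraser []
  jar_teal []
  marker_0 []
  ink_1 []
  masking_tape []
  brush_1 []
```

Run:
```python
import cv2
a=cv2.imread('pics/scene0.png')[130:310,170:470];b=cv2.imread('pics/side0.png')[110:320,200:440]
cv2.imwrite('pics/s1.png',cv2.resize(a,(800,480),interpolation=2));cv2.imwrite('pics/s2.png',cv2.resize(b,None,fx=2.8,fy=2.8,interpolation=2))
```

```text
(no output)
```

View pics/s1.png

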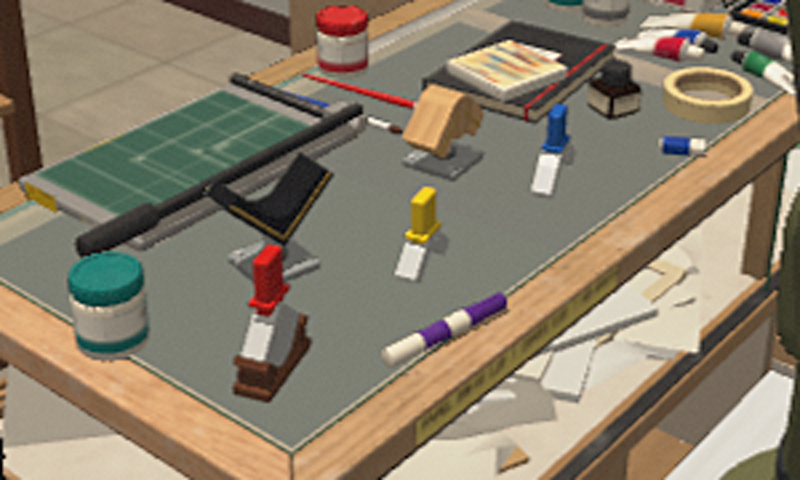

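View pics/s2.png

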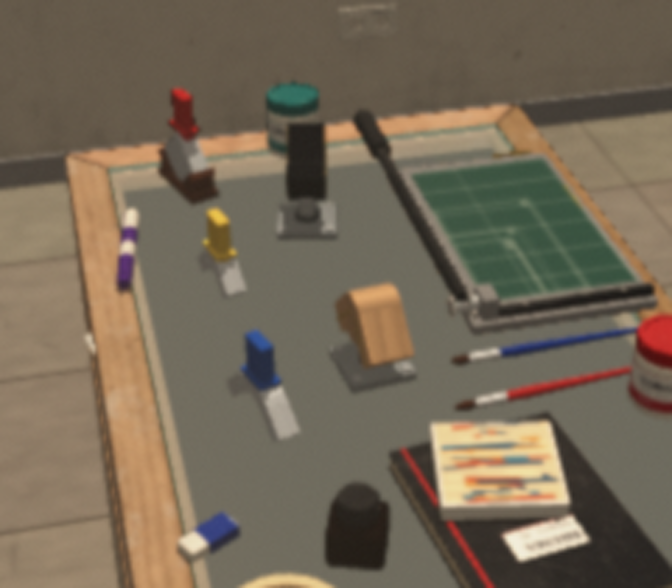

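The scene view shows the blue leaf tab at (379,177), yellow tab (329,209), red tab (271,233), oak (338,173) and black V (276,205). The side view has the blue tab at (294,239), oak (335,225) and black (309,178). Next I triangulate the tabs and stands.

```bash
cat > b.py <<'E'
from h import *
D={n:shot(n) for n in('scene','side')}
seed={'blue':[(379,176),(293,238)],'yellow':[(329,209),(278,194)],'red':[(271,233),(265,151)]}
for k in seed:
    rays=[]
    for n,s in zip(D,seed[k]):
        im=D[n]['image'].astype(int); h=cv2.cvtColor(D[n]['image'],cv2.COLOR_RGB2HSV)
        lo={'blue':(h[...,0]>100)&(h[...,0]<130),'yellow':(h[...,0]>20)&(h[...,0]<32),'red':(h[...,0]<6)|(h[...,0]>174)}[k]
        m=(lo&(h[...,1]>150)&(h[...,2]>50)).astype(np.uint8)
        c,l,st,ce=cv2.connectedComponentsWithStats(m); i=min(range(1,c),key=lambda i:np.hypot(*(ce[i]-s))+(st[i][4]<15)*99)
        print(k,n,ce[i].round(1),st[i]); rays.append(ray(D[n],ce[i]))
    print(k,tri(rays).round(4))
for k in ['oak_stand','black_stand','leaf_rest','jar_teal']:
    rr=[ray(D[n],search_frame(D[n],k)[0]['uv']) for n in D if search_frame(D[n],k)]
    if len(rr)>1: print(k,tri(rr).round(3))
E
python3 b.py
```

```text
blue scene [378.3 178.2] [374 169   9  18 108]
blue side [292.  231.5] [289 229   7   6  20]
blue [ 0.4676 -0.2972  0.0678]
yellow scene [328.3 210.8] [322 200  13  21 171]
yellow side [277.2 187.4] [274 185   7   6  25]
yellow [ 0.4672 -0.0831  0.0646]
red scene [270.1 234.5] [263 222  15  26 250]
red side [265.  150.1] [261 142  10  17 101]
red [0.4667 0.1084 0.0892]
oak_stand [ 0.583 -0.276  0.029]
black_stand [ 0.581 -0.034  0.046]
leaf_rest [0.48  0.117 0.005]
jar_teal [0.593 0.177 0.051]
```

```bash
cat > plan.py <<'E'
from h import *
import sys
from scipy.spatial.transform import Rotation as Ro
# usage: plan.py x y z yaw(of tool x, deg)
def plan(x,y,z,yaw):
    o=r.get_obs(); R=np.array(o['orientation']); p=np.array(o['eef_pos'])
    a=np.radians(yaw); T=np.array([[np.cos(a),np.sin(a),0],[np.sin(a),-np.cos(a),0],[0,0,-1]])
    s=R.T@(np.array([x,y,z])-p); w=Ro.from_matrix(R.T@T).as_rotvec()
    print('t',o['time_s'],'p',p.round(4),'yaw',np.degrees(np.arctan2(R[1,0],R[0,0])).round(2),'F',np.round(o['force'],2),'w',np.round(o['gripper_width'],4))
    print('shift',(s/.25).round(4),'turn',(w/np.pi).round(4),'rows',np.ceil(max(np.linalg.norm(s)/.0417,np.degrees(np.linalg.norm(w))/7.16)))
if __name__=='__main__': plan(*map(float,sys.argv[1:]))
E
python3 plan.py .37 .34 .25 40
```

```text
t 2.85 p [0.2679 0.5922 0.1969] yaw 65.66 F [-0.12  0.36 -0.03] w 0.0873
shift [-0.751   0.7879 -0.2124] turn [-0.     -0.      0.1426] rows 7.0
```

>>> {"fn": "servo_tool", "kwargs": {"steps": [{"claw": 87, "dx": -0.72, "dy": 0.74, "dz": -0.14, "wx": 0, "wy": 0, "wz": 0.14}, {"claw": 87, "dx": -0.72, "dy": 0.74, "dz": -0.14, "wx": 0, "wy": 0, "wz": 0.14}, {"claw": 87, "dx": -0.72, "dy": 0.74, "dz": -0.14, "wx": 0, "wy": 0, "wz": 0.14}, {"claw": 87, "dx": -0.72, "dy": 0.74, "dz": -0.14, "wx": 0, "wy": 0, "wz": 0.14}, {"claw": 87, "dx": -0.72, "dy": 0.74, "dz": -0.14, "wx": 0, "wy": 0, "wz": 0.14}, {"claw": 87, "dx": -0.72, "dy": 0.74, "dz": -0.14, "wx": 0, "wy": 0, "wz": 0.14}, {"claw": 87, "dx": -0.72, "dy": 0.74, "dz": -0.14, "wx": 0, "wy": 0, "wz": 0.14}]}}

```text
time_s: 3.43
eef_pos: [0.3665, 0.3453, 0.2335]
orientation: [[0.767, 0.642, 0.003], [0.642, -0.767, -0.001], [0.002, 0.002, -1.0]]
force: [1.0, -0.1, 1.1]
gripper_width: 0.0871
```

```bash
python3 plan.py .45 .12 .28 20
```

```text
t 3.4333 p [0.3665 0.3453 0.2335] yaw 39.94 F [ 0.97 -0.05  1.13] w 0.0871
shift [-0.3222  0.9059 -0.1844] turn [ 0.0007 -0.0007  0.1108] rows 6.0
```

>>> {"fn": "servo_tool", "kwargs": {"steps": [{"claw": 87, "dx": -0.32, "dy": 0.9, "dz": -0.18, "wx": 0, "wy": 0, "wz": 0.11}, {"claw": 87, "dx": -0.32, "dy": 0.9, "dz": -0.18, "wx": 0, "wy": 0, "wz": 0.11}, {"claw": 87, "dx": -0.32, "dy": 0.9, "dz": -0.18, "wx": 0, "wy": 0, "wz": 0.11}, {"claw": 87, "dx": -0.32, "dy": 0.9, "dz": -0.18, "wx": 0, "wy": 0, "wz": 0.11}, {"claw": 87, "dx": -0.32, "dy": 0.9, "dz": -0.18, "wx": 0, "wy": 0, "wz": 0.11}, {"claw": 87, "dx": -0.32, "dy": 0.9, "dz": -0.18, "wx": 0, "wy": 0, "wz": 0.11}]}}

```text
time_s: 3.93
eef_pos: [0.4495, 0.1204, 0.2795]
orientation: [[0.939, 0.344, 0.004], [0.344, -0.939, 0.0], [0.004, 0.001, -1.0]]
force: [0.6, 0.1, -0.8]
gripper_width: 0.0868
```

```bash
python3 plan.py .52 -.09 .30 0
```

```text
t 3.9333 p [0.4495 0.1204 0.2795] yaw 20.15 F [ 0.59  0.1  -0.78] w 0.0868
shift [-0.0249  0.8874 -0.081 ] turn [ 0.0002 -0.0012  0.1119] rows 6.0
```

>>> {"fn": "servo_tool", "kwargs": {"steps": [{"claw": 87, "dx": -0.02, "dy": 0.89, "dz": -0.08, "wx": 0, "wy": 0, "wz": 0.11}, {"claw": 87, "dx": -0.02, "dy": 0.89, "dz": -0.08, "wx": 0, "wy": 0, "wz": 0.11}, {"claw": 87, "dx": -0.02, "dy": 0.89, "dz": -0.08, "wx": 0, "wy": 0, "wz": 0.11}, {"claw": 87, "dx": -0.02, "dy": 0.89, "dz": -0.08, "wx": 0, "wy": 0, "wz": 0.11}, {"claw": 87, "dx": -0.02, "dy": 0.89, "dz": -0.08, "wx": 0, "wy": 0, "wz": 0.11}, {"claw": 87, "dx": -0.02, "dy": 0.89, "dz": -0.08, "wx": 0, "wy": 0, "wz": 0.11}, {"claw": 87, "dx": -0.02, "dy": 0.89, "dz": -0.08, "wx": 0, "wy": 0, "wz": 0.11}]}}

```text
time_s: 4.52
eef_pos: [0.5219, -0.0962, 0.3005]
orientation: [[1.0, -0.003, 0.006], [-0.003, -1.0, -0.003], [0.006, 0.003, -1.0]]
force: [-0.1, 0.1, -0.2]
gripper_width: 0.087
```

Run:
```python
from h import *
import pickle
d=shot('wrist','w1.png'); pickle.dump(d,open('w1.pkl','wb'))
print(r.get_obs()['eef_pos']); K,R,t=P(d); print(-R.T@t,R)
print(proj(d,[[.583,-.276,0],[.581,-.034,0],[.4676,-.2972,.068],[.4667,.108,.09]]))
cv2.imwrite('pics/w1b.png',cv2.resize(d['image'][:,:,::-1],(800,500),interpolation=2))
```

```text
[ 0.52153387 -0.0926771   0.30000731]
[ 0.52144546 -0.02657382  0.48740127] [[ 0.99998259 -0.00272384  0.00523525]
 [-0.00397262 -0.96671111  0.25583949]
 [ 0.00436411 -0.25585583 -0.9667051 ]]
[[352.46031257 264.18584817]
 [355.16678198 123.62491265]
 [283.64428398 296.97118598]
 [269.44000726  -1.21578524]]
```

View pics/w1b.png

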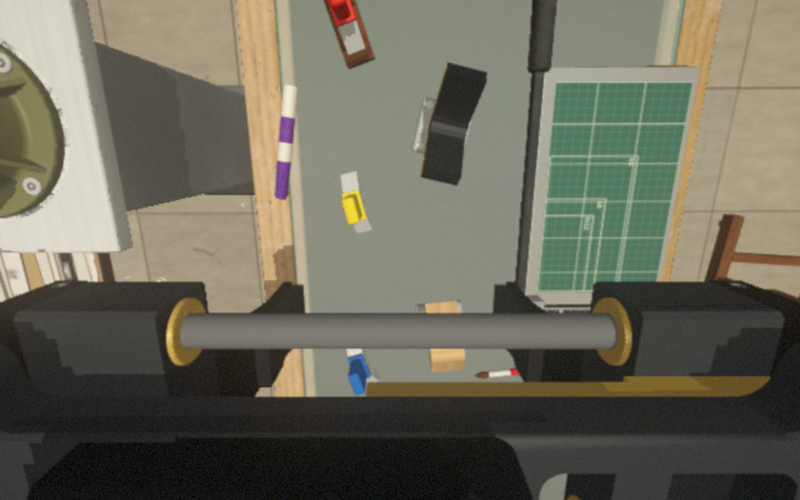

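The wrist view shows the black V at (455,125), yellow leaf (354,200), red tab (342,10) in the 800x500 picture. The gripper hides the oak and the blue leaf, so I move further to the right.

>>> {"fn": "servo_tool", "kwargs": {"steps": [{"claw": 87, "dx": 0, "dy": 1, "dz": 0, "wx": 0, "wy": 0, "wz": 0}, {"claw": 87, "dx": 0, "dy": 1, "dz": 0, "wx": 0, "wy": 0, "wz": 0}, {"claw": 87, "dx": 0, "dy": 1, "dz": 0, "wx": 0, "wy": 0, "wz": 0}, {"claw": 87, "dx": 0, "dy": 1, "dz": 0, "wx": 0, "wy": 0, "wz": 0}, {"claw": 87, "dx": 0, "dy": 1, "dz": 0, "wx": 0, "wy": 0, "wz": 0}, {"claw": 87, "dx": 0, "dy": 1, "dz": 0, "wx": 0, "wy": 0, "wz": 0}, {"claw": 87, "dx": 0, "dy": 1, "dz": 0, "wx": 0, "wy": 0, "wz": 0}, {"claw": 87, "dx": 0, "dy": 1, "dz": 0, "wx": 0, "wy": 0, "wz": 0}]}}

```text
time_s: 5.23
eef_pos: [0.5208, -0.3442, 0.2992]
orientation: [[1.0, -0.003, 0.002], [-0.003, -1.0, -0.001], [0.002, 0.001, -1.0]]
force: [0.7, 1.4, 0.8]
gripper_width: 0.087
```

Run:
```python
from h import *
import pickle
d=shot('wrist','w2.png'); pickle.dump(d,open('w2.pkl','wb'))
print(r.get_obs()['eef_pos'])
a=d['image'][:,:,::-1]
print(proj(d,[[.583,-.276,0.06],[.4676,-.2972,.068]]))
# mosaic: oak+blue from w2 (x4), black + red from w1
b=pickle.load(open('w1.pkl','rb'))['image'][:,:,::-1]
A=cv2.resize(a[70:220,250:450],(800,600),interpolation=2)
B=cv2.resize(b[0:150,250:450],(800,600),interpolation=2)
cv2.imwrite('pics/w2c.png',A);cv2.imwrite('pics/w1c.png',B)
```

```text
[ 0.5220236  -0.34166845  0.29936778]
[[363.56590341 120.14997992]
 [278.99188098 136.53779018]]
```

View pics/w2c.png

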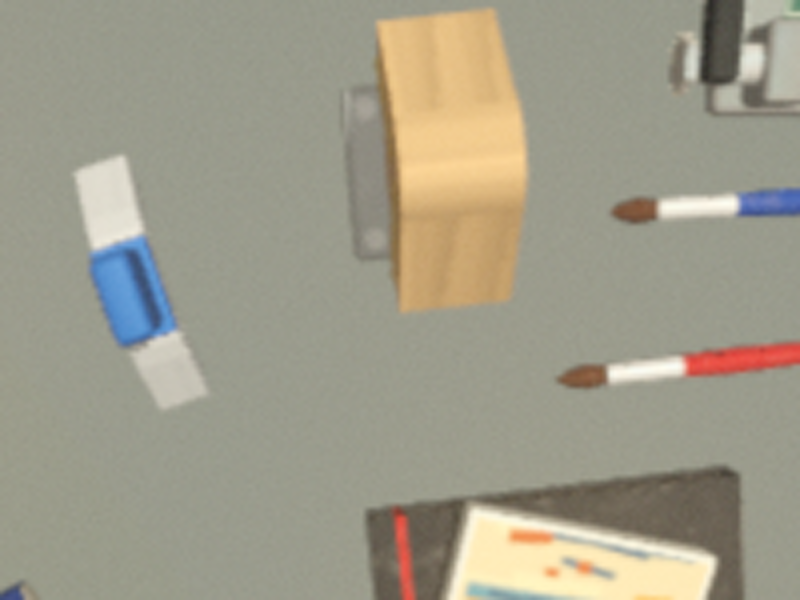

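View pics/w1c.png

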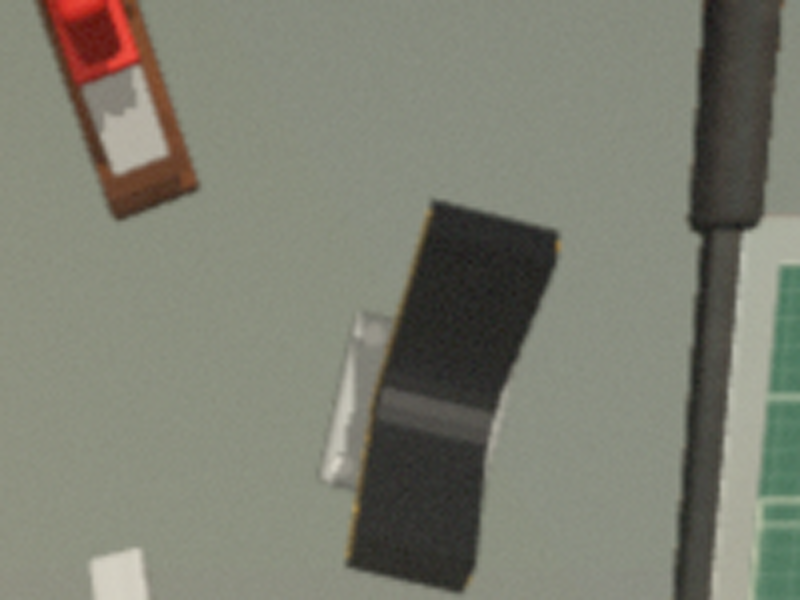

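The crops show the oak corners at (377,22), (494,10), (400,312), (511,300) and the blue feet ends at (75,172), (125,155), (162,410), (208,394). The black corners are at (433,202), (558,235), (348,567), (465,592). Now I fit the poses.

```bash
cat > fit.py <<'E'
from h import *
import pickle
from scipy.optimize import least_squares
w1=pickle.load(open('w1.pkl','rb'));w2=pickle.load(open('w2.pkl','rb'))
def W(p,X,h):
    c,s=np.cos(p[2]),np.sin(p[2]); X=np.array(X,float)
    return np.c_[p[0]+c*X[:,0]-s*X[:,1],p[1]+s*X[:,0]+c*X[:,1],X[:,2]+h*X[:,3]]
def fit(d,off,X,uv,p0,freeh=True,sc=4):
    uv=np.array(uv,float)/sc+off
    f=lambda p:np.r_[(proj(d,W(p,X,p[3] if freeh else 0))-uv).ravel(),(p[3]-p0[3])/.012*.3]
    s=least_squares(f,p0); J=s.jac; print(s.x.round(4),'yaw',np.degrees(s.x[2]).round(2),'rms px',np.sqrt((s.fun**2).mean()).round(2),'res',s.fun.round(1)); return s.x
if __name__=='__main__':
    a,b=.0495,-.0156
    fit(w2,(250,70),[[-.02,a,b,1],[.02,a,b,1],[-.02,-a,b,1],[.02,-a,b,1],[-.032,.032,.01,0],[-.032,-.032,.01,0]],[(377,22),(494,10),(400,312),(511,300),(345,90),(358,258)],[.583,-.276,0,.064])
    print('blue');a,b=.0481,.0115
    fit(w2,(250,70),[[-.01,a,b,0],[.01,a,b,0],[-.01,-a,b,0],[.01,-a,b,0]],[(75,172),(125,155),(162,410),(208,394)],[.467,-.297,.2,0],False)
    for a,b in((.057,-.0004),(.04525,.0113)):
        print('black'); fit(w1,(250,0),[[-.02,a,b,1],[.02,a,b,1],[-.02,-a,b,1],[.02,-a,b,1],[-.032,.032,.01,0],[-.032,-.032,.01,0]],[(433,202),(558,235),(348,567),(465,592),(360,314),(322,480)],[.581,-.034,-.2,.086])
E
python3 fit.py
```

```text
[ 0.5824 -0.2638  0.1014  0.0568] yaw 5.81 rms px 0.36 res [ 0.3  0.1  0.1 -0.1  0.2 -0.2 -0.2 -0.1 -0.5 -0.6  0.   0.9 -0.2]
blue
[ 0.4708 -0.3077  0.3195  0.    ] yaw 18.3 rms px 0.12 res [ 0.  -0.  -0.1 -0.2 -0.1  0.1  0.2  0.1  0. ]
black
[ 0.5799 -0.0052 -0.2202  0.0793] yaw -12.62 rms px 0.49 res [ 0.1  0.4 -0.1 -0.3  0.1  0.2 -0.1  0.4  0.1 -1.4 -0.1  0.7 -0.2]
black
[ 0.5732 -0.0074 -0.2313  0.1275] yaw -13.25 rms px 3.02 res [-1.1  2.1  3.8  3.1 -0.5 -4.4  4.3 -2.6 -4.1  0.  -4.7  2.   1. ]
```

```bash
python3 plan.py .4708 -.3077 .14 18.3
```

```text
t 5.2833 p [ 0.522  -0.3417  0.2994] yaw 0.04 F [1.51 0.91 0.26] w 0.0873
shift [-0.2069 -0.1355  0.6369] turn [-1.000e-04 -1.100e-03 -1.015e-01] rows 5.0
```

>>> {"fn": "servo_tool", "kwargs": {"steps": [{"claw": 87, "dx": -0.207, "dy": -0.136, "dz": 0.637, "wx": 0, "wy": 0, "wz": -0.1015}, {"claw": 87, "dx": -0.207, "dy": -0.136, "dz": 0.637, "wx": 0, "wy": 0, "wz": -0.1015}, {"claw": 87, "dx": -0.207, "dy": -0.136, "dz": 0.637, "wx": 0, "wy": 0, "wz": -0.1015}, {"claw": 87, "dx": -0.207, "dy": -0.136, "dz": 0.637, "wx": 0, "wy": 0, "wz": -0.1015}, {"claw": 87, "dx": -0.207, "dy": -0.136, "dz": 0.637, "wx": 0, "wy": 0, "wz": -0.1015}, {"claw": 87, "dx": -0.207, "dy": -0.136, "dz": 0.637, "wx": 0, "wy": 0, "wz": -0.1015}]}}

```text
time_s: 5.78
eef_pos: [0.4703, -0.3032, 0.1384]
orientation: [[0.948, 0.318, 0.0], [0.318, -0.948, 0.005], [0.002, -0.005, -1.0]]
force: [1.1, -0.4, 2.0]
gripper_width: 0.0871
```

```bash
python3 plan.py .4708 -.3077 .050 18.3
python3 - <<'E'
from h import *
import pickle
d=shot('wrist','w3.png'); pickle.dump(d,open('w3.pkl','wb'))
from fit import W
p=[.4708,-.3077,np.radians(18.3)]
q=proj(d,W(p,[[-.01,.0481,.0115,0],[.01,.0481,.0115,0],[-.007,.015,.083,0],[.007,.015,.083,0],[-.007,-.015,.083,0],[.007,-.015,.083,0]],0))
a=d['image'][:,:,::-1].copy()
a=cv2.resize(a,(1280,800),interpolation=2)
for u in q: cv2.circle(a,(int(u[0]*2),int(u[1]*2)),3,(0,0,255),1)
print(q.round(0))
cv2.imwrite('pics/w3c.png',a[100:600,240:1040])
E
```

```text
t 5.7833 p [ 0.4703 -0.3032  0.1384] yaw 18.55 F [ 1.13 -0.39  2.01] w 0.0871
shift [-0.0045  0.0192  0.3533] turn [-0.0015 -0.0006  0.0014] rows 3.0
[[308. 146.]
 [327. 146.]
 [309. 193.]
 [326. 193.]
 [309. 227.]
 [325. 227.]]
```

View pics/w3c.png

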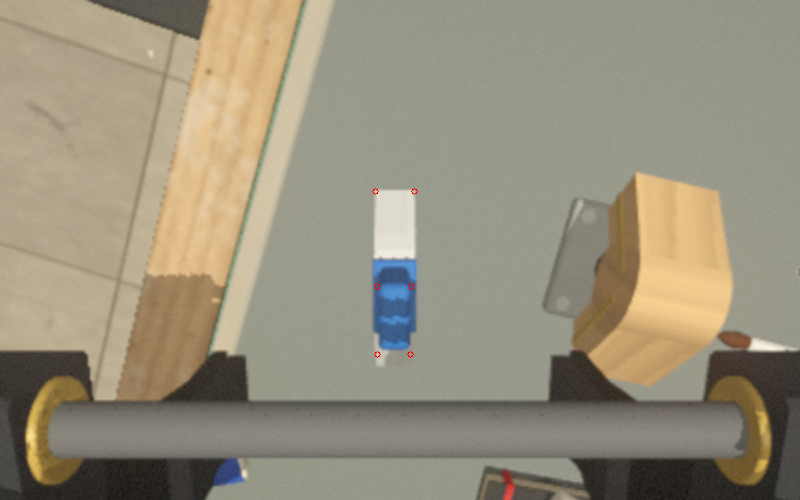

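The prediction overlays the leaf well (feet at (375,190)/(415,190), tab at (395,310)). I descend and grip.

>>> {"fn": "servo_tool", "kwargs": {"steps": [{"claw": 87, "dx": -0.004, "dy": 0.019, "dz": 0.18, "wx": -0.0015, "wy": 0, "wz": 0.0014}, {"claw": 87, "dx": -0.004, "dy": 0.019, "dz": 0.28, "wx": -0.0015, "wy": 0, "wz": 0.0014}, {"claw": 87, "dx": -0.004, "dy": 0.019, "dz": 0.357, "wx": -0.0015, "wy": 0, "wz": 0.0014}, {"claw": 87, "dx": -0.004, "dy": 0.019, "dz": 0.357, "wx": -0.0015, "wy": 0, "wz": 0.0014}, {"claw": 87, "dx": -0.004, "dy": 0.019, "dz": 0.357, "wx": -0.0015, "wy": 0, "wz": 0.0014}, {"claw": 87, "dx": -0.004, "dy": 0.019, "dz": 0.357, "wx": -0.0015, "wy": 0, "wz": 0.0014}]}}

```text
time_s: 6.33
eef_pos: [0.4769, -0.3119, 0.0553]
orientation: [[0.949, 0.314, 0.012], [0.314, -0.949, -0.006], [0.009, 0.009, -1.0]]
force: [-0.6, -0.2, 0.4]
gripper_width: 0.0867
```

```bash
python3 plan.py .4708 -.3077 .049 18.3
```

```text
t 6.3333 p [ 0.4769 -0.3119  0.0553] yaw 18.29 F [-0.6  -0.16  0.41] w 0.0867
shift [-0.0181 -0.024   0.0249] turn [ 0.0029 -0.0029 -0.0001] rows 1.0
```

>>> {"fn": "servo_tool", "kwargs": {"steps": [{"claw": 87, "dx": -0.018, "dy": -0.024, "dz": 0.025, "wx": 0.003, "wy": -0.003, "wz": 0}, {"claw": 87, "dx": -0.018, "dy": -0.024, "dz": 0.025, "wx": 0.003, "wy": -0.003, "wz": 0}, {"claw": 87, "dx": -0.018, "dy": -0.024, "dz": 0.025, "wx": 0.003, "wy": -0.003, "wz": 0}, {"claw": 87, "dx": -0.018, "dy": -0.024, "dz": 0.025, "wx": 0.003, "wy": -0.003, "wz": 0}]}}

```text
time_s: 6.67
eef_pos: [0.4713, -0.3078, 0.0497]
orientation: [[0.949, 0.314, 0.001], [0.314, -0.949, -0.0], [0.001, 0.0, -1.0]]
force: [0.6, 0.1, -0.2]
gripper_width: 0.0872
```

```bash
python3 plan.py .4708 -.3077 .049 18.3
```

```text
t 6.6667 p [ 0.4713 -0.3078  0.0497] yaw 18.29 F [ 0.57  0.12 -0.16] w 0.0872
shift [-0.0017 -0.0012  0.0026] turn [ 0.0001 -0.0002 -0.    ] rows 1.0
```

>>> {"fn": "servo_tool", "kwargs": {"steps": [{"claw": 0, "dx": -0.002, "dy": -0.001, "dz": 0.003, "wx": 0, "wy": 0, "wz": 0}, {"claw": 0, "dx": -0.002, "dy": -0.001, "dz": 0.003, "wx": 0, "wy": 0, "wz": 0}, {"claw": 0, "dx": -0.002, "dy": -0.001, "dz": 0.003, "wx": 0, "wy": 0, "wz": 0}, {"claw": 0, "dx": -0.002, "dy": -0.001, "dz": 0.003, "wx": 0, "wy": 0, "wz": 0}, {"claw": 0, "dx": -0.002, "dy": -0.001, "dz": 0.003, "wx": 0, "wy": 0, "wz": 0}, {"claw": 0, "dx": -0.002, "dy": -0.001, "dz": 0.003, "wx": 0, "wy": 0, "wz": 0}, {"claw": 0, "dx": -0.002, "dy": -0.001, "dz": 0.003, "wx": 0, "wy": 0, "wz": 0}, {"claw": 0, "dx": -0.002, "dy": -0.001, "dz": 0.003, "wx": 0, "wy": 0, "wz": 0}]}}

```text
time_s: 7.33
eef_pos: [0.4707, -0.3077, 0.0489]
orientation: [[0.949, 0.314, 0.001], [0.314, -0.949, -0.0], [0.001, 0.0, -1.0]]
force: [-0.3, 0.6, 0.3]
gripper_width: 0.0415
```

```bash
python3 plan.py .4708 -.3077 .20 18.3
```

```text
t 7.3333 p [ 0.4707 -0.3077  0.0489] yaw 18.3 F [-0.29  0.58  0.28] w 0.0415
shift [ 7.000e-04  1.000e-04 -6.045e-01] turn [ 0.0001 -0.0002 -0.    ] rows 4.0
```

>>> {"fn": "servo_tool", "kwargs": {"steps": [{"claw": 0, "dx": 0, "dy": 0, "dz": 0, "wx": 0, "wy": 0, "wz": 0}, {"claw": 0, "dx": 0, "dy": 0, "dz": 0, "wx": 0, "wy": 0, "wz": 0}, {"claw": 0, "dx": 0, "dy": 0, "dz": 0, "wx": 0, "wy": 0, "wz": 0}, {"claw": 0, "dx": 0, "dy": 0, "dz": 0, "wx": 0, "wy": 0, "wz": 0}, {"claw": 0, "dx": 0, "dy": 0, "dz": 0, "wx": 0, "wy": 0, "wz": 0}, {"claw": 0, "dx": 0, "dy": 0, "dz": 0, "wx": 0, "wy": 0, "wz": 0}, {"claw": 0, "dx": 0, "dy": 0, "dz": 0, "wx": 0, "wy": 0, "wz": 0}, {"claw": 0, "dx": 0, "dy": 0, "dz": 0, "wx": 0, "wy": 0, "wz": 0}]}}

```text
time_s: 8.0
eef_pos: [0.4708, -0.3077, 0.0489]
orientation: [[0.949, 0.314, 0.001], [0.314, -0.949, -0.0], [0.001, 0.0, -1.0]]
force: [0.7, -0.1, -0.4]
gripper_width: 0.0134
```

```bash
python3 plan.py .4708 -.3077 .20 18.3
```

```text
t 8.0 p [ 0.4708 -0.3077  0.0489] yaw 18.29 F [ 0.66 -0.09 -0.42] w 0.0134
shift [ 7.000e-04  1.000e-04 -6.045e-01] turn [ 0.0001 -0.0003 -0.    ] rows 4.0
```

>>> {"fn": "servo_tool", "kwargs": {"steps": [{"claw": 0, "dx": 0, "dy": 0, "dz": -0.1, "wx": 0, "wy": 0, "wz": 0}, {"claw": 0, "dx": 0, "dy": 0, "dz": -0.25, "wx": 0, "wy": 0, "wz": 0}, {"claw": 0, "dx": 0, "dy": 0, "dz": -0.4, "wx": 0, "wy": 0, "wz": 0}, {"claw": 0, "dx": 0, "dy": 0, "dz": -0.55, "wx": 0, "wy": 0, "wz": 0}, {"claw": 0, "dx": 0, "dy": 0, "dz": -0.6, "wx": 0, "wy": 0, "wz": 0}, {"claw": 0, "dx": 0, "dy": 0, "dz": -0.6, "wx": 0, "wy": 0, "wz": 0}, {"claw": 0, "dx": 0, "dy": 0, "dz": -0.6, "wx": 0, "wy": 0, "wz": 0}]}}

```text
time_s: 8.58
eef_pos: [0.4705, -0.3074, 0.1982]
orientation: [[0.949, 0.314, 0.001], [0.314, -0.949, 0.001], [0.001, -0.0, -1.0]]
force: [-0.2, 0.1, -2.1]
gripper_width: 0.0135
```

```bash
python3 plan.py .5824 -.2638 .17 5.8
```

```text
t 8.5833 p [ 0.4705 -0.3074  0.1982] yaw 18.31 F [-0.22  0.06 -2.09] w 0.0135
shift [ 0.4798 -0.0248  0.1132] turn [-0.0001 -0.0003  0.0695] rows 3.0
```

>>> {"fn": "servo_tool", "kwargs": {"steps": [{"claw": 0, "dx": 0.16, "dy": -0.01, "dz": 0, "wx": 0, "wy": 0, "wz": 0.02}, {"claw": 0, "dx": 0.32, "dy": -0.02, "dz": 0.06, "wx": 0, "wy": 0, "wz": 0.05}, {"claw": 0, "dx": 0.48, "dy": -0.025, "dz": 0.11, "wx": 0, "wy": 0, "wz": 0.0695}, {"claw": 0, "dx": 0.48, "dy": -0.025, "dz": 0.113, "wx": 0, "wy": 0, "wz": 0.0695}, {"claw": 0, "dx": 0.48, "dy": -0.025, "dz": 0.113, "wx": 0, "wy": 0, "wz": 0.0695}, {"claw": 0, "dx": 0.48, "dy": -0.025, "dz": 0.113, "wx": 0, "wy": 0, "wz": 0.0695}, {"claw": 0, "dx": 0.48, "dy": -0.025, "dz": 0.113, "wx": 0, "wy": 0, "wz": 0.0695}, {"claw": 0, "dx": 0.48, "dy": -0.025, "dz": 0.113, "wx": 0, "wy": 0, "wz": 0.0695}]}}

```text
time_s: 9.25
eef_pos: [0.581, -0.2651, 0.17]
orientation: [[0.995, 0.099, 0.0], [0.099, -0.995, 0.001], [0.001, -0.001, -1.0]]
force: [-0.0, 0.1, -2.3]
gripper_width: 0.0138
```

```bash
python3 plan.py .5824 -.2638 .112 5.8
python3 - <<'E'
from h import *
from fit import W
d=shot('wrist','w4.png'); s=shot('side')
ox=[[-.02,.0495,-.0156,1],[.02,.0495,-.0156,1],[-.02,0,.024,1],[.02,0,.024,1]]
q=proj(d,W([.5824,-.2638,np.radians(5.8)],ox,.057))
a=cv2.resize(d['image'][:,:,::-1],(1280,800),interpolation=2)
for u in q: cv2.circle(a,(int(u[0]*2),int(u[1]*2)),3,(0,0,255),1)
p=proj(s,[[.58,-.26,.1]])[0].astype(int); print(p)
b=cv2.resize(s['image'][p[1]-60:p[1]+60,p[0]-50:p[0]+50,::-1],(400,480),interpolation=2)
cv2.imwrite('pics/w4c.png',np.hstack([a[60:540,440:840],b]))
E
```

```text
t 9.25 p [ 0.581  -0.2651  0.17  ] yaw 5.66 F [-0.    0.07 -2.34] w 0.0138
shift [ 0.006  -0.0045  0.2321] turn [-0.0002 -0.0002 -0.0008] rows 2.0
[332 206]
```

View pics/w4c.png

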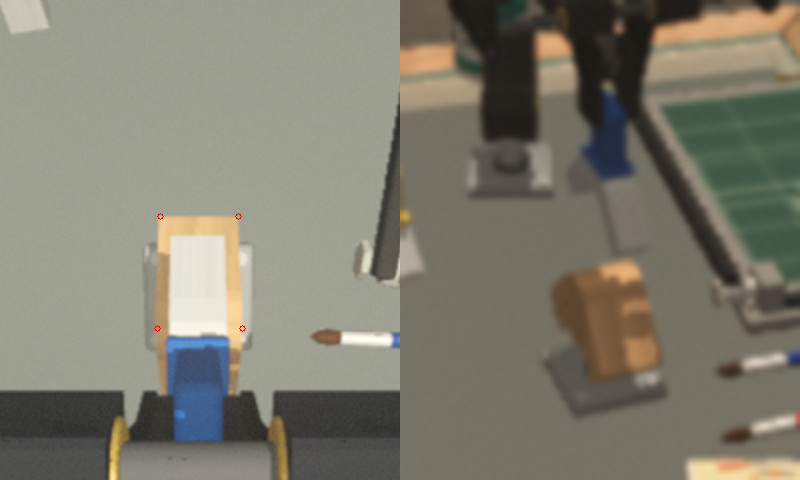

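Leaf and oak are aligned: the oak's corner markers lie on (160,216)/(240,216), and the leaf hangs upright in the side view. I descend in small steps.

>>> {"fn": "servo_tool", "kwargs": {"steps": [{"claw": 0, "dx": 0.006, "dy": -0.0045, "dz": 0.1, "wx": 0, "wy": 0, "wz": -0.0008}, {"claw": 0, "dx": 0.006, "dy": -0.0045, "dz": 0.18, "wx": 0, "wy": 0, "wz": -0.0008}, {"claw": 0, "dx": 0.006, "dy": -0.0045, "dz": 0.192, "wx": 0, "wy": 0, "wz": -0.0008}, {"claw": 0, "dx": 0.006, "dy": -0.0045, "dz": 0.196, "wx": 0, "wy": 0, "wz": -0.0008}, {"claw": 0, "dx": 0.006, "dy": -0.0045, "dz": 0.2, "wx": 0, "wy": 0, "wz": -0.0008}, {"claw": 0, "dx": 0.006, "dy": -0.0045, "dz": 0.204, "wx": 0, "wy": 0, "wz": -0.0008}, {"claw": 0, "dx": 0.006, "dy": -0.0045, "dz": 0.208, "wx": 0, "wy": 0, "wz": -0.0008}, {"claw": 0, "dx": 0.006, "dy": -0.0045, "dz": 0.212, "wx": 0, "wy": 0, "wz": -0.0008}, {"claw": 0, "dx": 0.006, "dy": -0.0045, "dz": 0.216, "wx": 0, "wy": 0, "wz": -0.0008}, {"claw": 0, "dx": 0.006, "dy": -0.0045, "dz": 0.22, "wx": 0, "wy": 0, "wz": -0.0008}]}}

```text
time_s: 10.18
eef_pos: [0.5833, -0.2634, 0.1159]
orientation: [[0.995, 0.102, 0.002], [0.102, -0.995, 0.001], [0.002, -0.0, -1.0]]
force: [-1.0, -0.2, -2.7]
gripper_width: 0.0138
```

```bash
python3 plan.py .5824 -.2638 .112 5.8
```

```text
t 10.1833 p [ 0.5833 -0.2634  0.1159] yaw 5.84 F [-0.96 -0.24 -2.69] w 0.0138
shift [-0.0037  0.001   0.0154] turn [-0.0001 -0.0007  0.0002] rows 1.0
```

>>> {"fn": "servo_tool", "kwargs": {"steps": [{"claw": 0, "dx": -0.0037, "dy": 0.001, "dz": 0.004, "wx": 0, "wy": 0, "wz": 0}, {"claw": 0, "dx": -0.0037, "dy": 0.001, "dz": 0.008, "wx": 0, "wy": 0, "wz": 0}, {"claw": 0, "dx": -0.0037, "dy": 0.001, "dz": 0.012, "wx": 0, "wy": 0, "wz": 0}, {"claw": 0, "dx": -0.0037, "dy": 0.001, "dz": 0.015, "wx": 0, "wy": 0, "wz": 0}, {"claw": 0, "dx": -0.0037, "dy": 0.001, "dz": 0.018, "wx": 0, "wy": 0, "wz": 0}, {"claw": 0, "dx": -0.0037, "dy": 0.001, "dz": 0.02, "wx": 0, "wy": 0, "wz": 0}]}}

```text
time_s: 10.68
eef_pos: [0.5824, -0.2637, 0.1107]
orientation: [[0.995, 0.102, 0.002], [0.102, -0.995, 0.001], [0.002, -0.001, -1.0]]
force: [-0.0, 0.7, -1.9]
gripper_width: 0.0136
```

```bash
python3 plan.py .5824 -.2638 .106 5.8
```

```text
t 10.6833 p [ 0.5824 -0.2637  0.1107] yaw 5.84 F [-0.01  0.67 -1.95] w 0.0136
shift [0.     0.0003 0.0189] turn [-0.0002 -0.0007  0.0002] rows 1.0
```

>>> {"fn": "servo_tool", "kwargs": {"steps": [{"claw": 0, "dx": 0, "dy": 0, "dz": 0.003, "wx": 0, "wy": 0, "wz": 0}, {"claw": 0, "dx": 0, "dy": 0, "dz": 0.006, "wx": 0, "wy": 0, "wz": 0}, {"claw": 0, "dx": 0, "dy": 0, "dz": 0.009, "wx": 0, "wy": 0, "wz": 0}, {"claw": 0, "dx": 0, "dy": 0, "dz": 0.012, "wx": 0, "wy": 0, "wz": 0}]}}

```text
time_s: 11.02
eef_pos: [0.5824, -0.2637, 0.1077]
orientation: [[0.995, 0.102, 0.002], [0.102, -0.995, 0.001], [0.002, -0.001, -1.0]]
force: [0.6, -0.9, -2.4]
gripper_width: 0.0134
```

>>> {"fn": "servo_tool", "kwargs": {"steps": [{"claw": 0, "dx": 0, "dy": 0, "dz": 0.002, "wx": 0, "wy": 0, "wz": 0}, {"claw": 0, "dx": 0, "dy": 0, "dz": 0.004, "wx": 0, "wy": 0, "wz": 0}]}}

```text
time_s: 11.18
eef_pos: [0.5824, -0.2637, 0.1066]
orientation: [[0.995, 0.102, 0.002], [0.102, -0.995, 0.001], [0.002, -0.001, -1.0]]
force: [0.3, -0.4, -1.8]
gripper_width: 0.0136
```

>>> {"fn": "servo_tool", "kwargs": {"steps": [{"claw": 0, "dx": 0, "dy": 0, "dz": 0.002, "wx": 0, "wy": 0, "wz": 0}, {"claw": 0, "dx": 0, "dy": 0, "dz": 0.004, "wx": 0, "wy": 0, "wz": 0}, {"claw": 0, "dx": 0, "dy": 0, "dz": 0.006, "wx": 0, "wy": 0, "wz": 0}]}}

```text
time_s: 11.43
eef_pos: [0.5827, -0.2642, 0.1062]
orientation: [[0.995, 0.102, 0.003], [0.102, -0.995, 0.0], [0.003, -0.0, -1.0]]
force: [-1.8, -0.1, 6.9]
gripper_width: 0.0135
```

>>> {"fn": "servo_tool", "kwargs": {"steps": [{"claw": 0, "dx": 0, "dy": 0, "dz": 0.0045, "wx": 0, "wy": 0, "wz": 0}, {"claw": 0, "dx": 0, "dy": 0, "dz": 0.0045, "wx": 0, "wy": 0, "wz": 0}, {"claw": 0, "dx": 0, "dy": 0, "dz": 0.0045, "wx": 0, "wy": 0, "wz": 0}]}}

```text
time_s: 11.68
eef_pos: [0.5829, -0.2642, 0.1062]
orientation: [[0.995, 0.102, 0.004], [0.102, -0.995, 0.001], [0.004, -0.0, -1.0]]
force: [-1.8, 0.6, 5.2]
gripper_width: 0.0136
```

```bash
python3 -c "
from bench import r;import numpy as np
o=r.get_obs();print(o['eef_pos'],o['force'],o['moment'])"
```

```text
[ 0.58286932 -0.26424348  0.10617516] [-1.78202206  0.55327995  5.15949676] [0.11673017 0.59185536 0.01569204]
```

>>> {"fn": "servo_tool", "kwargs": {"steps": [{"claw": 0, "dx": 0, "dy": 0, "dz": 0.006, "wx": 0, "wy": 0, "wz": 0}, {"claw": 0, "dx": 0, "dy": 0, "dz": 0.006, "wx": 0, "wy": 0, "wz": 0}, {"claw": 0, "dx": 0, "dy": 0, "dz": 0.006, "wx": 0, "wy": 0, "wz": 0}, {"claw": 0, "dx": 0, "dy": 0, "dz": 0.006, "wx": 0, "wy": 0, "wz": 0}, {"claw": 0, "dx": 0, "dy": 0, "dz": 0.006, "wx": 0, "wy": 0, "wz": 0}]}}

```text
time_s: 12.1
eef_pos: [0.583, -0.2643, 0.1062]
orientation: [[0.995, 0.102, 0.004], [0.102, -0.995, 0.001], [0.005, -0.001, -1.0]]
force: [-3.0, 2.7, 7.2]
gripper_width: 0.0137
```

Run:
```python
from h import *
o=r.get_obs();print(o['eef_pos'],o['force'],o['moment'],np.round(o['orientation'],4).tolist())
s=shot('side'); c=shot('scene')
p=proj(s,[[.58,-.26,.08]])[0].astype(int); q=proj(c,[[.58,-.26,.08]])[0].astype(int)
b=[cv2.resize(d['image'][u[1]-40:u[1]+40,u[0]-33:u[0]+33,::-1],(396,480),interpolation=2) for d,u in((s,p),(c,q))]
cv2.imwrite('pics/o5.png',np.hstack(b))
```

```text
[ 0.58299421 -0.26427821  0.1061684 ] [-2.9644262   2.66122214  7.2335653 ] [0.19338956 0.79732862 0.00821483] [[0.9948, 0.1017, 0.0045], [0.1016, -0.9948, 0.0012], [0.0046, -0.0008, -1.0]]
```

View pics/o5.png

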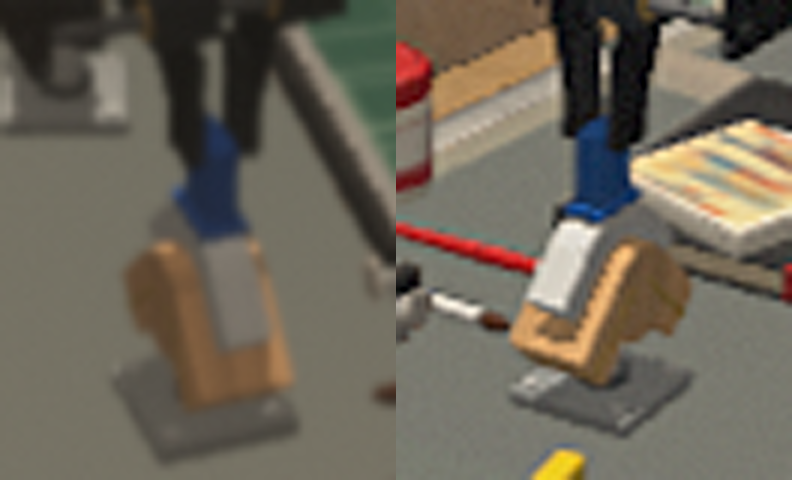

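>>> {"fn": "servo_tool", "kwargs": {"steps": [{"claw": 0, "dx": -0.001, "dy": -0.002, "dz": 0.006, "wx": 0, "wy": 0, "wz": 0}, {"claw": 0, "dx": -0.001, "dy": -0.002, "dz": 0.006, "wx": 0, "wy": 0, "wz": 0}, {"claw": 0, "dx": -0.001, "dy": -0.002, "dz": 0.006, "wx": 0, "wy": 0, "wz": 0}, {"claw": 0, "dx": -0.001, "dy": -0.002, "dz": 0.006, "wx": 0, "wy": 0, "wz": 0}, {"claw": 0, "dx": -0.001, "dy": -0.002, "dz": 0.006, "wx": 0, "wy": 0, "wz": 0}, {"claw": 0, "dx": -0.001, "dy": -0.002, "dz": 0.006, "wx": 0, "wy": 0, "wz": 0}, {"claw": 0, "dx": -0.001, "dy": -0.002, "dz": 0.006, "wx": 0, "wy": 0, "wz": 0}, {"claw": 0, "dx": -0.001, "dy": -0.002, "dz": 0.006, "wx": 0, "wy": 0, "wz": 0}]}}

```text
time_s: 12.87
eef_pos: [0.5829, -0.2642, 0.1061]
orientation: [[0.995, 0.101, 0.006], [0.101, -0.995, 0.001], [0.006, -0.001, -1.0]]
force: [-2.5, 1.4, 6.7]
gripper_width: 0.0132
```

>>> {"fn": "servo_tool", "kwargs": {"steps": [{"claw": 0, "dx": 0, "dy": 0, "dz": 0.005, "wx": 0, "wy": 0, "wz": 0}, {"claw": 0, "dx": 0, "dy": 0, "dz": 0.005, "wx": 0, "wy": 0, "wz": 0}, {"claw": 0, "dx": 0, "dy": 0, "dz": 0.005, "wx": 0, "wy": 0, "wz": 0}, {"claw": 0, "dx": 0, "dy": 0, "dz": 0.005, "wx": 0, "wy": 0, "wz": 0}, {"claw": 0, "dx": 0, "dy": 0, "dz": 0.005, "wx": 0, "wy": 0, "wz": 0}, {"claw": 0, "dx": 0, "dy": 0, "dz": 0.005, "wx": 0, "wy": 0, "wz": 0}]}}

```text
time_s: 13.37
eef_pos: [0.583, -0.2643, 0.1062]
orientation: [[0.995, 0.101, 0.006], [0.101, -0.995, 0.002], [0.006, -0.001, -1.0]]
force: [-3.2, 0.8, 5.0]
gripper_width: 0.0137
```

>>> {"fn": "servo_tool", "kwargs": {"steps": [{"claw": 0, "dx": 0, "dy": 0, "dz": 0, "wx": 0, "wy": 0, "wz": 0}, {"claw": 0, "dx": 0, "dy": 0, "dz": 0, "wx": 0, "wy": 0, "wz": 0}, {"claw": 50, "dx": 0, "dy": 0, "dz": 0, "wx": 0, "wy": 0, "wz": 0}, {"claw": 50, "dx": 0, "dy": 0, "dz": 0, "wx": 0, "wy": 0, "wz": 0}, {"claw": 50, "dx": 0, "dy": 0, "dz": 0, "wx": 0, "wy": 0, "wz": 0}, {"claw": 50, "dx": 0, "dy": 0, "dz": 0, "wx": 0, "wy": 0, "wz": 0}, {"claw": 50, "dx": 0, "dy": 0, "dz": 0, "wx": 0, "wy": 0, "wz": 0}, {"claw": 50, "dx": 0, "dy": 0, "dz": 0, "wx": 0, "wy": 0, "wz": 0}, {"claw": 50, "dx": 0, "dy": 0, "dz": 0, "wx": 0, "wy": 0, "wz": 0}]}}

```text
time_s: 14.12
eef_pos: [0.583, -0.2643, 0.1062]
orientation: [[0.995, 0.101, 0.006], [0.101, -0.995, 0.001], [0.006, -0.001, -1.0]]
force: [-0.7, 0.4, 0.9]
gripper_width: 0.0478
```

```bash
python3 plan.py .583 -.264 .25 5.8
```

```text
t 14.1167 p [ 0.583  -0.2643  0.1062] yaw 5.82 F [-0.66  0.37  0.89] w 0.0478
shift [ 0.0038 -0.0018 -0.5753] turn [-0.0003 -0.002   0.0001] rows 4.0
```

>>> {"fn": "servo_tool", "kwargs": {"steps": [{"claw": 50, "dx": 0.004, "dy": -0.002, "dz": -0.1, "wx": 0, "wy": -0.002, "wz": 0}, {"claw": 50, "dx": 0.004, "dy": -0.002, "dz": -0.25, "wx": 0, "wy": -0.002, "wz": 0}, {"claw": 87, "dx": 0.004, "dy": -0.002, "dz": -0.4, "wx": 0, "wy": -0.002, "wz": 0}, {"claw": 87, "dx": 0.004, "dy": -0.2, "dz": -0.55, "wx": 0, "wy": -0.002, "wz": 0}, {"claw": 87, "dx": -0.1, "dy": -0.4, "dz": -0.65, "wx": 0, "wy": -0.002, "wz": 0}, {"claw": 87, "dx": -0.2, "dy": -0.6, "dz": -0.7, "wx": 0, "wy": -0.002, "wz": 0}, {"claw": 87, "dx": -0.25, "dy": -0.8, "dz": -0.7, "wx": 0, "wy": -0.002, "wz": 0}, {"claw": 87, "dx": -0.3, "dy": -0.95, "dz": -0.7, "wx": 0, "wy": -0.002, "wz": 0}, {"claw": 87, "dx": -0.3, "dy": -0.95, "dz": -0.7, "wx": 0, "wy": -0.002, "wz": 0}, {"claw": 87, "dx": -0.3, "dy": -0.95, "dz": -0.7, "wx": 0, "wy": -0.002, "wz": 0}]}}

```text
time_s: 14.95
eef_pos: [0.4815, -0.0301, 0.2818]
orientation: [[0.994, 0.108, 0.001], [0.108, -0.994, 0.005], [0.001, -0.004, -1.0]]
force: [1.1, -0.0, -0.2]
gripper_width: 0.0859
```

```bash
python3 plan.py .468 .05 .28 18
```

```text
t 14.95 p [ 0.4815 -0.0301  0.2818] yaw 6.22 F [ 1.15 -0.05 -0.22] w 0.0859
shift [-0.0192 -0.3245  0.0087] turn [-0.0014 -0.0005 -0.0655] rows 2.0
```

>>> {"fn": "servo_tool", "kwargs": {"steps": [{"claw": 87, "dx": -0.019, "dy": -0.32, "dz": 0.009, "wx": -0.0014, "wy": 0, "wz": -0.0655}, {"claw": 87, "dx": -0.019, "dy": -0.32, "dz": 0.009, "wx": -0.0014, "wy": 0, "wz": -0.0655}, {"claw": 87, "dx": -0.019, "dy": -0.32, "dz": 0.009, "wx": -0.0014, "wy": 0, "wz": -0.0655}, {"claw": 87, "dx": -0.019, "dy": -0.32, "dz": 0.009, "wx": -0.0014, "wy": 0, "wz": -0.0655}, {"claw": 87, "dx": -0.019, "dy": -0.32, "dz": 0.009, "wx": -0.0014, "wy": 0, "wz": -0.0655}]}}

```text
time_s: 15.37
eef_pos: [0.4683, 0.0483, 0.28]
orientation: [[0.951, 0.309, 0.002], [0.309, -0.951, -0.0], [0.002, 0.001, -1.0]]
force: [-0.1, -0.9, 0.2]
gripper_width: 0.0869
```

Run:
```python
from h import *
import pickle
d=shot('wrist','w6.png'); pickle.dump(d,open('w6.pkl','wb')); s=shot('side')
print(proj(d,[[.467,.108,.09],[.58,-.005,.08]]))
u=proj(d,[[.467,.108,.09]])[0].astype(int)
p=proj(s,[[.58,-.26,.08]])[0].astype(int)
a=cv2.resize(d['image'][max(u[1]-75,0):max(u[1]-75,0)+120,u[0]-40:u[0]+120,::-1],(640,480),interpolation=2); print('off',u[0]-40,max(u[1]-75,0))
b=cv2.resize(s['image'][p[1]-40:p[1]+40,p[0]-13:p[0]+13,::-1],(156,480),interpolation=2)
cv2.imwrite('pics/w6c.png',np.hstack([a,b]))
```

```text
[[332.44831402 129.62668112]
 [383.85237941 235.88212123]]
off 292 54
```

View pics/w6c.png

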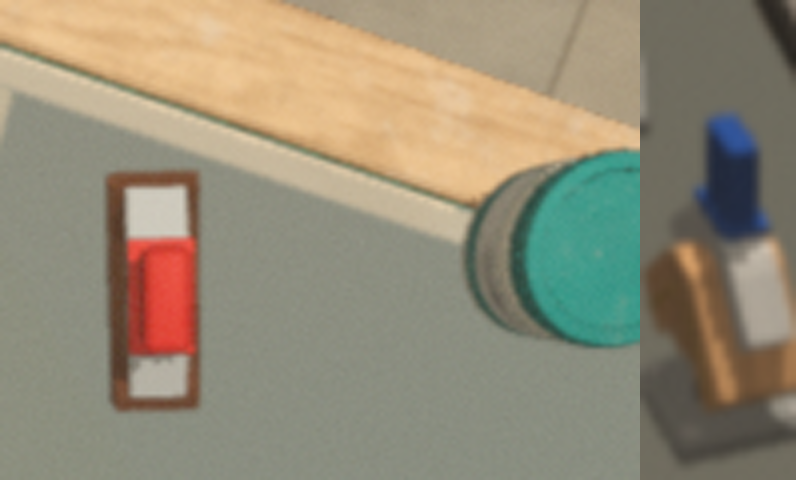

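The red tab is at (165,295) in its rest, its plate ends at (125,187), (187,185), (130,398), (190,397), and the rest's outline is clear. The blue leaf still stands upright on the oak.

```bash
python3 - <<'E'
from fit import *
d=pickle.load(open('w6.pkl','rb'))
print('rest');a,b=.042,.037
fit(d,(292,54),[[-.017,a,b,0],[.017,a,b,0],[-.017,-a,b,0],[.017,-a,b,0]],[(107,175),(197,172),(115,410),(199,408)],[.467,.108,.3,0],False)
print('leaf');a,b=.03536,.0364
x=fit(d,(292,54),[[-.01,a,b,0],[.01,a,b,0],[-.01,-a,b,0],[.01,-a,b,0]],[(125,187),(187,185),(130,398),(190,397)],[.467,.108,.3,0],False)
print((proj(d,W(x,[[0,.015,.115,0],[-.007,-.015,.115,0],[.007,-.015,.115,0]],0))-[292,54])*4)
E
python3 plan.py .47 .115 .19 18
```

```text
rest
[0.4666 0.1088 0.3457 0.    ] yaw 19.81 rms px 1.44 res [-1.3 -1.5  1.3 -1.6 -1.4  1.9  1.5  1.6  0. ]
leaf
[0.4677 0.1095 0.3437 0.    ] yaw 19.69 rms px 0.35 res [ 0.4  0.3 -0.4  0.3  0.4 -0.2 -0.5 -0.4  0. ]
[[168.72736853 246.39122364]
 [146.12159445 355.2868577 ]
 [194.80616688 353.82319489]]
t 15.4667 p [0.4685 0.0471 0.28  ] yaw 17.81 F [0.66 0.55 0.08] w 0.0869
shift [ 0.0881 -0.2572  0.3601] turn [ 0.0002 -0.0005 -0.001 ] rows 3.0
```

```bash
python3 plan.py .4677 .1095 .15 19.7
```

```text
t 15.4667 p [0.4685 0.0471 0.28  ] yaw 17.81 F [0.66 0.55 0.08] w 0.0869
shift [ 0.0724 -0.2392  0.52  ] turn [ 0.0002 -0.0005 -0.0105] rows 4.0
```

>>> {"fn": "servo_tool", "kwargs": {"steps": [{"claw": 80, "dx": 0.07, "dy": -0.24, "dz": 0.26, "wx": 0, "wy": 0, "wz": -0.01}, {"claw": 80, "dx": 0.07, "dy": -0.24, "dz": 0.4, "wx": 0, "wy": 0, "wz": -0.01}, {"claw": 80, "dx": 0.07, "dy": -0.24, "dz": 0.52, "wx": 0, "wy": 0, "wz": -0.01}, {"claw": 80, "dx": 0.07, "dy": -0.24, "dz": 0.52, "wx": 0, "wy": 0, "wz": -0.01}, {"claw": 80, "dx": 0.07, "dy": -0.24, "dz": 0.52, "wx": 0, "wy": 0, "wz": -0.01}, {"claw": 80, "dx": 0.07, "dy": -0.24, "dz": 0.52, "wx": 0, "wy": 0, "wz": -0.01}, {"claw": 80, "dx": 0.07, "dy": -0.24, "dz": 0.52, "wx": 0, "wy": 0, "wz": -0.01}]}}

```text
time_s: 16.05
eef_pos: [0.4688, 0.1084, 0.1518]
orientation: [[0.943, 0.333, 0.004], [0.333, -0.943, 0.001], [0.004, 0.001, -1.0]]
force: [0.1, -0.1, 0.6]
gripper_width: 0.0801
```

```bash
python3 plan.py .4677 .1095 .082 19.7
```

```text
t 16.05 p [0.4688 0.1084 0.1518] yaw 19.46 F [ 0.14 -0.05  0.6 ] w 0.0801
shift [-0.0037 -0.006   0.2794] turn [ 0.0003 -0.0014 -0.0013] rows 2.0
```

>>> {"fn": "servo_tool", "kwargs": {"steps": [{"claw": 80, "dx": -0.004, "dy": -0.006, "dz": 0.1, "wx": 0, "wy": -0.0014, "wz": -0.0013}, {"claw": 80, "dx": -0.004, "dy": -0.006, "dz": 0.2, "wx": 0, "wy": -0.0014, "wz": -0.0013}, {"claw": 60, "dx": -0.004, "dy": -0.006, "dz": 0.279, "wx": 0, "wy": -0.0014, "wz": -0.0013}, {"claw": 50, "dx": -0.004, "dy": -0.006, "dz": 0.279, "wx": 0, "wy": -0.0014, "wz": -0.0013}, {"claw": 40, "dx": -0.004, "dy": -0.006, "dz": 0.279, "wx": 0, "wy": -0.0014, "wz": -0.0013}, {"claw": 40, "dx": -0.004, "dy": -0.006, "dz": 0.279, "wx": 0, "wy": -0.0014, "wz": -0.0013}, {"claw": 40, "dx": -0.004, "dy": -0.006, "dz": 0.279, "wx": 0, "wy": -0.0014, "wz": -0.0013}]}}

```text
time_s: 16.63
eef_pos: [0.4695, 0.1098, 0.0844]
orientation: [[0.942, 0.337, 0.004], [0.337, -0.942, 0.001], [0.004, 0.001, -1.0]]
force: [-0.4, 0.9, 0.7]
gripper_width: 0.0544
```

```bash
python3 plan.py .4677 .1095 .082 19.7
```

```text
t 16.6333 p [0.4695 0.1098 0.0844] yaw 19.66 F [-0.38  0.85  0.7 ] w 0.0544
shift [-0.0072 -0.0013  0.0096] turn [ 0.0002 -0.0013 -0.0002] rows 1.0
```

>>> {"fn": "servo_tool", "kwargs": {"steps": [{"claw": 40, "dx": -0.007, "dy": -0.001, "dz": 0.0096, "wx": 0, "wy": -0.0013, "wz": 0}, {"claw": 40, "dx": -0.007, "dy": -0.001, "dz": 0.0096, "wx": 0, "wy": -0.0013, "wz": 0}, {"claw": 30, "dx": -0.007, "dy": -0.001, "dz": 0.0096, "wx": 0, "wy": -0.0013, "wz": 0}, {"claw": 0, "dx": -0.007, "dy": -0.001, "dz": 0.0096, "wx": 0, "wy": -0.0013, "wz": 0}, {"claw": 0, "dx": -0.007, "dy": -0.001, "dz": 0.0096, "wx": 0, "wy": -0.0013, "wz": 0}, {"claw": 0, "dx": -0.007, "dy": -0.001, "dz": 0.0096, "wx": 0, "wy": -0.0013, "wz": 0}, {"claw": 0, "dx": -0.007, "dy": -0.001, "dz": 0.0096, "wx": 0, "wy": -0.0013, "wz": 0}, {"claw": 0, "dx": -0.007, "dy": -0.001, "dz": 0.0096, "wx": 0, "wy": -0.0013, "wz": 0}, {"claw": 0, "dx": -0.007, "dy": -0.001, "dz": 0.0096, "wx": 0, "wy": -0.0013, "wz": 0}, {"claw": 0, "dx": -0.007, "dy": -0.001, "dz": 0.0096, "wx": 0, "wy": -0.0013, "wz": 0}]}}

```text
time_s: 17.47
eef_pos: [0.4677, 0.1094, 0.082]
orientation: [[0.942, 0.336, 0.0], [0.336, -0.942, -0.001], [-0.0, 0.001, -1.0]]
force: [-0.9, 0.6, 0.1]
gripper_width: 0.0135
```

>>> {"fn": "servo_tool", "kwargs": {"steps": [{"claw": 0, "dx": 0, "dy": 0, "dz": 0, "wx": 0, "wy": 0, "wz": 0}, {"claw": 0, "dx": 0, "dy": 0, "dz": 0, "wx": 0, "wy": 0, "wz": 0}, {"claw": 0, "dx": 0, "dy": 0, "dz": 0, "wx": 0, "wy": 0, "wz": 0}, {"claw": 0, "dx": 0, "dy": 0, "dz": 0, "wx": 0, "wy": 0, "wz": 0}]}}

```text
time_s: 17.8
eef_pos: [0.4677, 0.1094, 0.0819]
orientation: [[0.942, 0.336, -0.0], [0.336, -0.942, -0.001], [-0.0, 0.001, -1.0]]
force: [-0.5, 0.4, -0.0]
gripper_width: 0.0135
```

```bash
python3 plan.py .4677 .1095 .23 19.7
```

```text
t 17.8 p [0.4677 0.1094 0.0819] yaw 19.66 F [-0.48  0.39 -0.01] w 0.0135
shift [-0.     -0.     -0.5922] turn [ 0.0002  0.0001 -0.0002] rows 4.0
```

>>> {"fn": "servo_tool", "kwargs": {"steps": [{"claw": 0, "dx": 0, "dy": 0, "dz": -0.1, "wx": 0, "wy": 0, "wz": 0}, {"claw": 0, "dx": 0, "dy": 0, "dz": -0.25, "wx": 0, "wy": 0, "wz": 0}, {"claw": 0, "dx": 0, "dy": 0, "dz": -0.4, "wx": 0, "wy": 0, "wz": 0}, {"claw": 0, "dx": 0, "dy": 0, "dz": -0.55, "wx": 0, "wy": 0, "wz": 0}, {"claw": 0, "dx": 0, "dy": 0, "dz": -0.59, "wx": 0, "wy": 0, "wz": 0}, {"claw": 0, "dx": 0, "dy": 0, "dz": -0.59, "wx": 0, "wy": 0, "wz": 0}, {"claw": 0, "dx": 0, "dy": 0, "dz": -0.59, "wx": 0, "wy": 0, "wz": 0}]}}

```text
time_s: 18.38
eef_pos: [0.4675, 0.1095, 0.2288]
orientation: [[0.942, 0.337, -0.0], [0.337, -0.942, -0.001], [-0.001, 0.001, -1.0]]
force: [0.2, 0.9, -1.1]
gripper_width: 0.0134
```

```bash
python3 plan.py .5799 -.0052 .2 -12.6
```

```text
t 18.3833 p [0.4675 0.1095 0.2288] yaw 19.67 F [ 0.21  0.89 -1.11] w 0.0134
shift [0.2692 0.5833 0.1153] turn [2.000e-04 1.000e-04 1.793e-01] rows 5.0
```

>>> {"fn": "servo_tool", "kwargs": {"steps": [{"claw": 0, "dx": 0.06, "dy": 0.13, "dz": 0, "wx": 0, "wy": 0, "wz": 0.03}, {"claw": 0, "dx": 0.12, "dy": 0.26, "dz": 0, "wx": 0, "wy": 0, "wz": 0.065}, {"claw": 0, "dx": 0.18, "dy": 0.39, "dz": 0.03, "wx": 0, "wy": 0, "wz": 0.1}, {"claw": 0, "dx": 0.24, "dy": 0.52, "dz": 0.07, "wx": 0, "wy": 0, "wz": 0.14}, {"claw": 0, "dx": 0.269, "dy": 0.583, "dz": 0.115, "wx": 0, "wy": 0, "wz": 0.179}, {"claw": 0, "dx": 0.269, "dy": 0.583, "dz": 0.115, "wx": 0, "wy": 0, "wz": 0.179}, {"claw": 0, "dx": 0.269, "dy": 0.583, "dz": 0.115, "wx": 0, "wy": 0, "wz": 0.179}, {"claw": 0, "dx": 0.269, "dy": 0.583, "dz": 0.115, "wx": 0, "wy": 0, "wz": 0.179}, {"claw": 0, "dx": 0.269, "dy": 0.583, "dz": 0.115, "wx": 0, "wy": 0, "wz": 0.179}, {"claw": 0, "dx": 0.269, "dy": 0.583, "dz": 0.115, "wx": 0, "wy": 0, "wz": 0.179}]}}

```text
time_s: 19.22
eef_pos: [0.5794, -0.0038, 0.2001]
orientation: [[0.977, -0.215, -0.0], [-0.215, -0.977, 0.0], [-0.0, -0.0, -1.0]]
force: [-0.0, 0.2, -1.5]
gripper_width: 0.0134
```

```bash
python3 plan.py .5799 -.0052 .14 -12.6
python3 - <<'E'
from h import *
from fit import W
import pickle
d=shot('wrist','w7.png'); s=shot('side'); pickle.dump(d,open('w7.pkl','wb'))
X=[[-.02,.057,0,1],[.02,.057,0,1],[-.032,.032,.01,0]]
q=proj(d,W([.5799,-.0052,np.radians(-12.6)],X,.0793)); print(q)
a=cv2.resize(d['image'][:,:,::-1],(1280,800),interpolation=2)
for u in q: cv2.circle(a,(int(u[0]*2),int(u[1]*2)),3,(0,0,255),1)
p=proj(s,[[.58,-.0,.11]])[0].astype(int)
b=cv2.resize(s['image'][p[1]-60:p[1]+60,p[0]-50:p[0]+50,::-1],(400,480),interpolation=2)
cv2.imwrite('pics/w7c.png',np.hstack([a[60:540,440:840],b]))
E
```

```text
t 19.2167 p [ 0.5794 -0.0038  0.2001] yaw -12.39 F [-0.02  0.22 -1.47] w 0.0134
shift [0.0033 0.0052 0.2404] turn [-0.      0.0001  0.0011] rows 2.0
[[299.59911657 133.64159914]
 [339.65349236 133.80269852]
 [293.65425696 151.68866564]]
```

View pics/w7c.png

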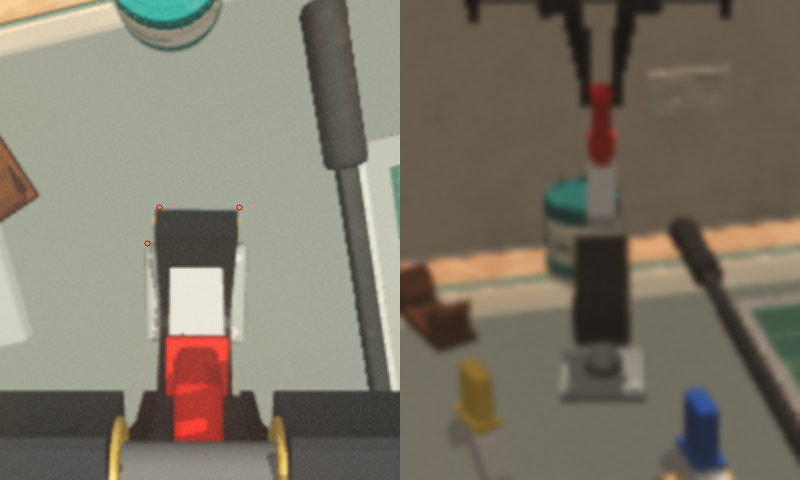

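The leaf hangs over the V, and the real V edge at (155..239,210) is about 1–2 mm further to -y than the predicted markers. I aim at y=-0.006 and descend.

>>> {"fn": "servo_tool", "kwargs": {"steps": [{"claw": 0, "dx": 0.003, "dy": 0.009, "dz": 0.1, "wx": 0, "wy": 0, "wz": 0.0011}, {"claw": 0, "dx": 0.003, "dy": 0.009, "dz": 0.19, "wx": 0, "wy": 0, "wz": 0.0011}, {"claw": 0, "dx": 0.003, "dy": 0.009, "dz": 0.215, "wx": 0, "wy": 0, "wz": 0.0011}, {"claw": 0, "dx": 0.003, "dy": 0.009, "dz": 0.22, "wx": 0, "wy": 0, "wz": 0.0011}, {"claw": 0, "dx": 0.003, "dy": 0.009, "dz": 0.224, "wx": 0, "wy": 0, "wz": 0.0011}, {"claw": 0, "dx": 0.003, "dy": 0.009, "dz": 0.228, "wx": 0, "wy": 0, "wz": 0.0011}, {"claw": 0, "dx": 0.003, "dy": 0.009, "dz": 0.232, "wx": 0, "wy": 0, "wz": 0.0011}, {"claw": 0, "dx": 0.003, "dy": 0.009, "dz": 0.236, "wx": 0, "wy": 0, "wz": 0.0011}, {"claw": 0, "dx": 0.003, "dy": 0.009, "dz": 0.24, "wx": 0, "wy": 0, "wz": 0.0011}, {"claw": 0, "dx": 0.003, "dy": 0.009, "dz": 0.244, "wx": 0, "wy": 0, "wz": 0.0011}]}}

```text
time_s: 20.15
eef_pos: [0.5802, -0.0065, 0.1398]
orientation: [[0.976, -0.219, 0.001], [-0.219, -0.976, 0.0], [0.001, -0.001, -1.0]]
force: [0.3, -0.1, -1.2]
gripper_width: 0.0135
```

```bash
python3 plan.py .5799 -.0060 .134 -12.6
```

```text
t 20.15 p [ 0.5802 -0.0065  0.1398] yaw -12.63 F [ 0.3  -0.06 -1.18] w 0.0135
shift [-0.0016 -0.0015  0.0232] turn [-0.0002 -0.0003 -0.0002] rows 1.0
```

>>> {"fn": "servo_tool", "kwargs": {"steps": [{"claw": 0, "dx": -0.0016, "dy": -0.0015, "dz": 0.004, "wx": 0, "wy": 0, "wz": 0}, {"claw": 0, "dx": -0.0016, "dy": -0.0015, "dz": 0.008, "wx": 0, "wy": 0, "wz": 0}, {"claw": 0, "dx": -0.0016, "dy": -0.0015, "dz": 0.012, "wx": 0, "wy": 0, "wz": 0}, {"claw": 0, "dx": -0.0016, "dy": -0.0015, "dz": 0.015, "wx": 0, "wy": 0, "wz": 0}, {"claw": 0, "dx": -0.0016, "dy": -0.0015, "dz": 0.018, "wx": 0, "wy": 0, "wz": 0}]}}

```text
time_s: 20.57
eef_pos: [0.5799, -0.006, 0.1352]
orientation: [[0.976, -0.219, 0.001], [-0.219, -0.976, 0.0], [0.001, -0.0, -1.0]]
force: [0.2, 0.2, -0.7]
gripper_width: 0.0134
```

>>> {"fn": "servo_tool", "kwargs": {"steps": [{"claw": 0, "dx": 0, "dy": 0, "dz": 0.003, "wx": 0, "wy": 0, "wz": 0}, {"claw": 0, "dx": 0, "dy": 0, "dz": 0.006, "wx": 0, "wy": 0, "wz": 0}, {"claw": 0, "dx": 0, "dy": 0, "dz": 0.008, "wx": 0, "wy": 0, "wz": 0}]}}

```text
time_s: 20.82
eef_pos: [0.5805, -0.006, 0.1344]
orientation: [[0.976, -0.219, 0.002], [-0.219, -0.976, 0.001], [0.002, -0.001, -1.0]]
force: [-2.4, 1.0, 8.0]
gripper_width: 0.0135
```

Run:
```python
from fit import *
w7=pickle.load(open('w7.pkl','rb'))
X=[[-.02,.057,0,1],[.02,.057,0,1],[-.02,-.057,0,1],[.02,-.057,0,1],[-.032,.032,.01,0],[-.032,-.032,.01,0]]
u1=np.array([(433,202),(558,235),(348,567),(465,592),(360,314),(322,480)])/4+[250,0]
u7=np.array([(155,210),(239,210)])/2+[220,30]
for h in(.079,.083,.0875):
    f=lambda p:np.r_[(proj(w1,W(p,X,h))-u1).ravel(),(proj(w7,W(p,X[:2],h))-u7).ravel()]
    s=least_squares(f,[.58,-.006,-.22]);print(h,s.x.round(4),np.sqrt((s.fun**2).mean()).round(2),s.fun.round(1))
o=r.get_obs();print(o['eef_pos'],o['force'],o['moment'])
```

```text
0.079 [ 0.5795 -0.0055 -0.2158] 0.73 [-0.5  0.7 -0.6 -0.1 -0.   0.6 -0.3  0.7 -0.3 -1.1 -0.3  1.1  1.6 -0.9
 -0.4 -0.9]
0.083 [ 0.5792 -0.0056 -0.2177] 0.66 [-0.2  0.  -0.1 -0.6 -0.1  0.8 -0.1  1.1 -0.4 -1.  -0.5  1.1  1.1 -0.6
 -0.4 -0.5]
0.0875 [ 0.5788 -0.0057 -0.2198] 0.77 [ 0.1 -0.7  0.6 -1.2 -0.2  1.1  0.1  1.5 -0.6 -1.  -0.8  1.1  0.6 -0.2
 -0.3 -0.1]
[ 0.58045816 -0.00599369  0.13441453] [-2.41541992  1.01639372  7.98827071] [-0.05552545  0.60126491  0.05171595]
```

>>> {"fn": "servo_tool", "kwargs": {"steps": [{"claw": 0, "dx": 0, "dy": 0, "dz": 0.0045, "wx": 0, "wy": 0, "wz": 0}, {"claw": 0, "dx": 0, "dy": 0, "dz": 0.0045, "wx": 0, "wy": 0, "wz": 0}, {"claw": 0, "dx": 0, "dy": 0, "dz": 0.0045, "wx": 0, "wy": 0, "wz": 0}, {"claw": 0, "dx": 0, "dy": 0, "dz": 0.0045, "wx": 0, "wy": 0, "wz": 0}]}}

```text
time_s: 21.15
eef_pos: [0.5807, -0.006, 0.1345]
orientation: [[0.976, -0.219, 0.003], [-0.219, -0.976, 0.001], [0.002, -0.002, -1.0]]
force: [-2.1, -0.3, 4.4]
gripper_width: 0.0137
```

```bash
python3 -c "
from bench import r;import numpy as np
o=r.get_obs();print(o['eef_pos'],o['force'],o['moment'])"
```

```text
[ 0.58071113 -0.0060159   0.13445618] [-2.10008932 -0.26461054  4.44821193] [-0.06744556  0.64421427 -0.01410732]
```

>>> {"fn": "servo_tool", "kwargs": {"steps": [{"claw": 0, "dx": 0, "dy": 0, "dz": 0.0065, "wx": 0, "wy": 0, "wz": 0}, {"claw": 0, "dx": 0, "dy": 0, "dz": 0.0065, "wx": 0, "wy": 0, "wz": 0}, {"claw": 0, "dx": 0, "dy": 0, "dz": 0.0065, "wx": 0, "wy": 0, "wz": 0}, {"claw": 0, "dx": 0, "dy": 0, "dz": 0.0065, "wx": 0, "wy": 0, "wz": 0}, {"claw": 0, "dx": 0, "dy": 0, "dz": 0.0065, "wx": 0, "wy": 0, "wz": 0}, {"claw": 0, "dx": 0, "dy": 0, "dz": 0.0065, "wx": 0, "wy": 0, "wz": 0}, {"claw": 0, "dx": 0, "dy": 0, "dz": 0.0065, "wx": 0, "wy": 0, "wz": 0}, {"claw": 0, "dx": 0, "dy": 0, "dz": 0.0065, "wx": 0, "wy": 0, "wz": 0}]}}

```text
time_s: 21.82
eef_pos: [0.581, -0.0061, 0.1344]
orientation: [[0.976, -0.219, 0.004], [-0.219, -0.976, 0.002], [0.003, -0.003, -1.0]]
force: [-2.5, 0.3, 7.6]
gripper_width: 0.0135
```

Run:
```python
from h import *
o=r.get_obs();print(o['eef_pos'],o['force'],o['moment'])
s=shot('side'); c=shot('scene')
p=proj(s,[[.58,-.0,.11]])[0].astype(int); q=proj(c,[[.58,-.0,.10]])[0].astype(int)
b=[cv2.resize(d['image'][u[1]-40:u[1]+40,u[0]-33:u[0]+33,::-1],(396,480),interpolation=2) for d,u in((s,p),(c,q))]
cv2.imwrite('pics/b8.png',np.hstack(b))
```

```text
[ 0.58102374 -0.00605547  0.13444088] [-2.4837403   0.27678279  7.57224739] [-0.02878552  0.86312221  0.03097931]
```

View pics/b8.png

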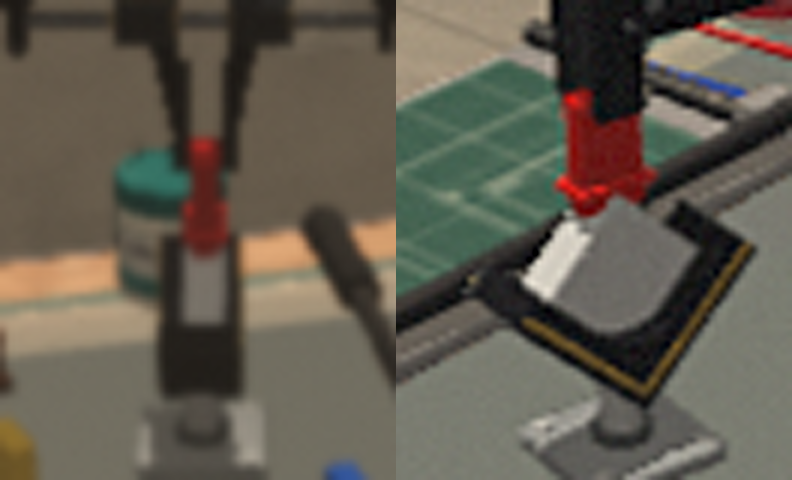

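The round leaf is seated in the V, with its nose along the fillet in the right-hand crop at (620,330). I hold a little longer, then release.

>>> {"fn": "servo_tool", "kwargs": {"steps": [{"claw": 0, "dx": 0, "dy": 0, "dz": 0.006, "wx": 0, "wy": 0, "wz": 0}, {"claw": 0, "dx": 0, "dy": 0, "dz": 0.006, "wx": 0, "wy": 0, "wz": 0}, {"claw": 0, "dx": 0, "dy": 0, "dz": 0.006, "wx": 0, "wy": 0, "wz": 0}, {"claw": 0, "dx": 0, "dy": 0, "dz": 0.006, "wx": 0, "wy": 0, "wz": 0}, {"claw": 0, "dx": 0, "dy": 0, "dz": 0.006, "wx": 0, "wy": 0, "wz": 0}, {"claw": 0, "dx": 0, "dy": 0, "dz": 0.006, "wx": 0, "wy": 0, "wz": 0}, {"claw": 0, "dx": 0, "dy": 0, "dz": 0.006, "wx": 0, "wy": 0, "wz": 0}]}}

```text
time_s: 22.5
eef_pos: [0.5812, -0.0061, 0.1345]
orientation: [[0.976, -0.219, 0.004], [-0.219, -0.976, 0.003], [0.003, -0.004, -1.0]]
force: [-2.9, -0.0, 7.6]
gripper_width: 0.0137
```

>>> {"fn": "servo_tool", "kwargs": {"steps": [{"claw": 0, "dx": 0, "dy": 0, "dz": 0, "wx": 0, "wy": 0, "wz": 0}, {"claw": 0, "dx": 0, "dy": 0, "dz": 0, "wx": 0, "wy": 0, "wz": 0}, {"claw": 50, "dx": 0, "dy": 0, "dz": 0, "wx": 0, "wy": 0, "wz": 0}, {"claw": 50, "dx": 0, "dy": 0, "dz": 0, "wx": 0, "wy": 0, "wz": 0}, {"claw": 50, "dx": 0, "dy": 0, "dz": 0, "wx": 0, "wy": 0, "wz": 0}, {"claw": 50, "dx": 0, "dy": 0, "dz": 0, "wx": 0, "wy": 0, "wz": 0}, {"claw": 50, "dx": 0, "dy": 0, "dz": 0, "wx": 0, "wy": 0, "wz": 0}, {"claw": 50, "dx": 0, "dy": 0, "dz": 0, "wx": 0, "wy": 0, "wz": 0}, {"claw": 50, "dx": 0, "dy": 0, "dz": 0, "wx": 0, "wy": 0, "wz": 0}]}}

```text
time_s: 23.25
eef_pos: [0.5812, -0.0061, 0.1344]
orientation: [[0.976, -0.219, 0.004], [-0.219, -0.976, 0.003], [0.003, -0.004, -1.0]]
force: [0.5, -0.6, -0.5]
gripper_width: 0.0477
```

>>> {"fn": "servo_tool", "kwargs": {"steps": [{"claw": 50, "dx": 0, "dy": 0, "dz": -0.1, "wx": 0, "wy": 0, "wz": 0}, {"claw": 50, "dx": 0, "dy": 0, "dz": -0.25, "wx": 0, "wy": 0, "wz": 0}, {"claw": 50, "dx": 0, "dy": 0, "dz": -0.4, "wx": 0, "wy": 0, "wz": 0}, {"claw": 50, "dx": 0, "dy": 0, "dz": -0.5, "wx": 0, "wy": 0, "wz": 0}, {"claw": 50, "dx": -0.2, "dy": 0, "dz": -0.6, "wx": 0, "wy": 0, "wz": 0}, {"claw": 50, "dx": -0.2, "dy": 0.15, "dz": -0.6, "wx": 0, "wy": 0, "wz": 0}, {"claw": 50, "dx": -0.2, "dy": 0.3, "dz": -0.6, "wx": 0, "wy": 0, "wz": 0}, {"claw": 50, "dx": -0.2, "dy": 0.45, "dz": -0.6, "wx": 0, "wy": 0, "wz": 0}, {"claw": 50, "dx": -0.2, "dy": 0.45, "dz": -0.6, "wx": 0, "wy": 0, "wz": 0}, {"claw": 50, "dx": -0.2, "dy": 0.45, "dz": -0.6, "wx": 0, "wy": 0, "wz": 0}]}}

```text
time_s: 24.08
eef_pos: [0.5065, -0.1081, 0.2844]
orientation: [[0.974, -0.225, 0.005], [-0.225, -0.974, 0.004], [0.004, -0.005, -1.0]]
force: [-0.1, 1.1, -0.1]
gripper_width: 0.0503
```

Run:
```python
from h import *
from fit import W
o=r.get_obs();print(o['time_s'],o['eef_pos'],o['force'])
c=shot('scene'); w=shot('wrist')
a=cv2.resize(c['image'][150:250,240:373,::-1],(400,300),interpolation=2)
W2=w['image'][:,:,::-1]
q=proj(w,[[.58,-.006,.1]])[0].astype(int);print(q)
b=cv2.resize(W2[max(0,q[1]-50):max(0,q[1]-50)+100,q[0]-67:q[0]+66],(400,300),interpolation=2)
cv2.imwrite('pics/f9.png',cv2.resize(np.hstack([a,b]),(800,300)))
```

```text
24.0833 [ 0.50649718 -0.10808752  0.28444343] [-0.09606529  1.08916119 -0.12860923]
[360  81]
```

View pics/f9.png

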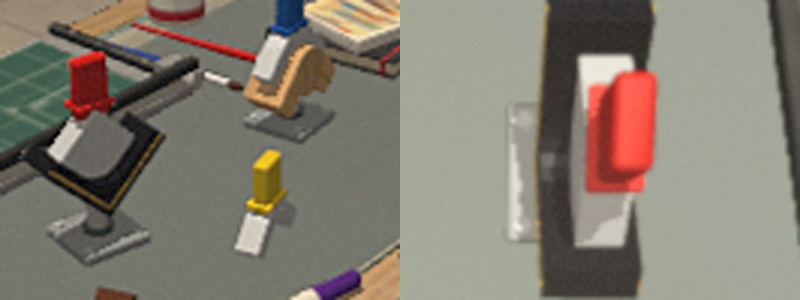

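The final picture shows both leaves upright, seated and parallel to their samples, and the gripper is clear. I hand the job in.

```bash
python3 -c "
from bench import workorder;print(workorder.finish_job())"
```

```text
the job is handed in; nothing more can be done
None
```

The blue hollow leaf is sitting over the oak corner and the red round-nosed leaf is in the black inside corner. I handed the job in at about 24 s; no verdict was reported.

- **Pressing:** I pressed each leaf home for more than a second at an estimated 6–10 N. That is from the wrist force readings plus the leaf's weight; the contact force itself was not measured.
- **Heights found by touch:** the oak arc's axis is at about 60 mm and the black fillet's at about 87.5 mm.
- **Last checks:** after I let go, the wrist force was near zero. The pictures show both leaves upright, seated and square to their samples. None of the other goods looked moved in the views I took, but I did not measure each one.
- **Disagreements:** my camera fit put the black axis about 8 mm too low (79 mm) compared with touch. The V's edge also looked 1–2 mm off from the prediction, so I shifted my aim by about 1 mm before setting the leaf down. A steady sideways force of 2–3 N showed while pressing and was gone once I released.

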